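# Close and clamp the specimen transport case

## Task

The rock specimens are packed for transport. Shut the lid of the case, hook the wire loop of its draw latch behind the lip of the keeper on the lid, and snap the latch lever over centre, fully home against the front of the case, so that the lid stays clamped down hard on its rubber seal. Leave the other things on the bench where they are.

Things in the scene. Friction and masses are not known exactly. Their poses are not given: they have to be found in the camera images.
- case: Dark grey-green case, 160 deep (x) x 230 wide (y) x 130 high shut; it cannot shift. Rocks in foam inside. Origin: centre of its underside; x from its front (latch face at x = -80, towards the robot) to its back, y left, z up. 'Case axes' below are (x, y, z) in this frame, mm. Base and lid part 91 mm up.
- lid (a joint): Lid angle, rad: 0 = flush shut, more = front edge higher; starts at 0.5 to 0.95. Stiff hinge (0.4 N m): stays where left, moves with 3 to 5 N at the front edge. Pushed shut it rests on its springy seal at about 0.02 (3.5 mm front gap); squeezing farther takes 20 N per mm and springs back. Clamped by the latch it stays at about 0.005.
- lid_hinge (a point): Middle of the lid's hinge line at the back, case axes (84, 0, 92); the hinge line runs along the case's y. The lid turns about it.
- lid_front_edge (a point): Middle of the lid's front top edge, on the lid: from the hinge line 164 mm forward and 38 mm up when shut; case axes (-80, 0, 130) at joint 0. The outer top of the lid is flat from here back to the hinge side.
- lever (a joint): Latch lever angle, rad: 0 = shut, hanging down along the case front; pi/2 = straight out to the robot; stop at 2.2. Starts at 1.78 to 2.0, stays where put (0.07 N m). With the loop hooked, the draw begins near 1.1, takes up to 0.3 N m (5 to 8 N at the lever), passes dead centre near 0.3, then springs home to 0.
- latch_pivot (a point): Middle of the lever's pivot pin on the case front, case axes (-90, 0, 75): 10 mm out from the front face; the pin runs along the case's y.
- lever_end (a point): Middle of the lever's free end. Steel strip 24 wide, 3 thick, 62 from pivot to end; its outer face, 5 mm off the line through the pivot, faces the robot when shut and up when the lever stands out; the last 17 mm flare 8 mm outward as a finger tab. Shut: case axes (-102, 0, 13).
- bail (a joint): Angle of the wire loop (bail) on the lever, rad: 0 = as when hooked and shut; 2.1 = laid back on its stop, leaning out, 0.95 rad above the lever (start 2.0 to 2.1). It swings freely: past upright it falls by its own weight, inward onto the keeper or outward to its stop. Lying on the keeper it reads about 1.1 to 1.4.
- bail_bar (a point): Middle of the loop's cross bar. The loop is a U of 5 mm wire, 38 mm wide, straddling the lever; bar 47 mm from the loop's pin, which is on the lever 18 mm from the lever pivot, 0.3 rad off the lever's line (shut: case axes (-85, 0, 58)). At the start the bar is 35 to 50 mm out from the case front, 113 to 125 mm up, 10 mm or more above the lever's end; pushed in, it must follow its arc.
- keeper_seat (a point): Seat of the bar's centre in the keeper, a steel hook on the lid front with a groove open upward between back plate (5 mm off the lid, 20 mm tall) and lip (13 to 16 mm off). Axes as the lid's. Lid at 0: case axes (-89, 0, 104); lid resting on its seal: 3.5 mm higher. The bar clears the lip with its centre 7 mm above the seat, as at the start; lowering the lever draws it down into the groove.
- microscope_left: Fixed microscope left of the case, solid, 448 (x) x 208 (y) x 420 mm high, origin under its centre: keep the arm clear of it.
- loupe: Bystander: folding hand lens 24 x 32 x 14 mm, origin under its centre.
- petri_1: Bystander: lidded glass dish 63 mm across, 15 high, origin under its centre.
- petri_2: Bystander: lidded glass dish 58 mm across, 15 high, origin under its centre.
- tweezers: Bystander: steel tweezers 124 mm long, lying flat, origin under the middle.
- needle_probe: Bystander: thin metal needle probe 148 mm long, origin under the middle.
- marker_black: Bystander: white marker pen with black cap, 124 mm long, origin under the middle.
- pen_1: Bystander: black pen 145 mm long, origin under the middle.

How it is judged:
By the outcome, as a careful person would: the job done as asked, in the order asked, and still so for the second after the job is handed in, with the robot touching nothing.
It also fails if it takes over 56 s, if anything falls off the work surface, if the arm or the gripper's body presses on something with over 40 N, if the wrist force passes 120 N, or if a joint passes its speed limit or range.

## Robot

A 6-joint arm with a two-finger parallel gripper is mounted at the origin on a cart in front of the work surface, level with it; the furniture and walls round the work are solid. World frame = base frame: x ahead of the robot, y to its left, z up, the work surface at z = 0. Lengths are in m, angles in rad, forces in N, time in s.
With the tool pointing down it reaches from about 0.35 to 0.775 m from the base axis. Payload 5.5 kg.
Tool frame: the origin (TCP) lies on the mounting face of the last link; the fingertips stand 173 mm ahead of it and the grasp point (between the pads) lies 155 mm ahead of it; z points along the fingers, y is the direction in which the jaws open and shut (so a half turn about z gives the same grasp; the last joint's range is limited). The gripper opens to 85 mm and grips with 20 to 120 N. Pads are 22 mm wide; open, the fingers measure 114 mm over their backs; the gripper's body (76 mm by 85 mm) begins 54 mm behind the grasp point. The pads swing forward as they close: fully open they stand 13 mm farther back than shut.
Start: joints at [-1.445, 0.313, 0.046, 1.304, 0, 1.431], TCP at [0.151, -0.555, 0.405] pointing down, gripper open.
Joint ranges: [-2.76, 2.76], [-0.86, 1.69], [-1.03, 1.26], [-2.2, 2.34], [-1.47, 1.5], [-3.14, 3.14]. Speed limits (rad/s): [2.57, 2.57, 3.14, 3.14, 3.14, 3.14].

## Interface

Orientations are given as a unit quaternion [w, x, y, z].
In Python, from workcell import get_state, eyes, env gives the robot as it stands. The module is installed in compiled form; this text tells all that it offers.
- The arm moves only by the tool carry_out, never from a script. Its argument "motion" is a list of rows, each an object of numbers: "jaw": the opening, from -1 (shut) to 1 (fully open); "tx", "ty", "tz": the shift along the tool's x, y, z in cm; "wx", "wy", "wz": the turn, a rotation vector about the tool's x, y, z in degrees. In form: [{"jaw": .., "tx": .., "ty": .., "tz": .., "wx": .., "wy": .., "wz": ..}, ...]. A call has 1 to 20 rows; each row shifts and turns the commanded pose from where the row before left it, along the tool's axes as they then stand; what a row does not reach is not made up. A row lasts 1/8 s, in which the tool goes at most 62.5 mm and 10.7 degrees, less where a joint would pass 70% of its speed; a pose out of reach is approached as far as the arm can. A call with a gripper value outside its range is refused whole. The fingers move at their own pace and stop on an object; "force" is the grip in N (left out, the last holds). Time passes only in rows, so rows that do not move let the fingers close. It gives the time, the measured TCP pose, the force and the opening at its end, in the units of the state.
- get_state(): the state, without advancing time (a new reading comes with each control period).
- eyes.read_camera(name): name is "scene" or "top"; returns the picture (400x640x3 uint8, blue, green, red); there is no depth.
- eyes.calibration(name): a dict with "K" (3x3 intrinsics, pixels), "camera_from_world" (4x4, takes a point from world to camera coordinates). Camera axes: x right, y up, looking along -z (the intrinsics and any distortion apply to the point x, -y, -z); pixel columns grow to the right and rows downward; lengths in m; the calibration is good to about 2 mm. A picture is of the moment at which its call begins. calibration takes no time and is no camera call.
- env.hand_in(): hands the job in, once; it reports no verdict.
The state is a dict: "clock": time; "joint_pos": joint angles; "qvel": joint speeds; "tau": joint torques, N m; "tcp_pos": TCP position; "orientation": TCP orientation; "wrist_force": force on the tool from outside, world axes, zero at the start; "ft_torque": the same for the moment, N m; "finger_gap": finger opening in m.
Only numpy, scipy, OpenCV 4.12 (cv2) and the standard library are available. Lean on these libraries where they do the work, as an engineer would, in place of code of your own. Each camera call takes 0.05 s, during which the arm holds its last target.

## Working session

There is one attempt and no reset: what is moved stays moved. The work goes in short steps, Python scripts to look and compute and a tool call to move; the robot and the scene stay as the last step left them, time stands still between calls to the robot, and variables do not carry over. Pictures are saved under pics/ and viewed, and the job is handed in when it is done.

Besides the shell and the picture viewer there is one more tool, called by a JSON object that holds its "fn" and its "kwargs", one argument or row to a line. carry_out: Moves the arm, as the interface text tells. Its arguments: {"type":"object","properties":{"motion":{"type":"array"},"force":{"type":"number"}},"required":["motion"]}

```bash
mkdir -p pics
cat > h.py <<'E'
import numpy as np, cv2
from workcell import get_state, eyes, env
from scipy.spatial.transform import Rotation as R
def cal(n):
    c=eyes.calibration(n); return np.array(c['K']),np.array(c['camera_from_world']),c
def proj(n,P):
    K,T,_=cal(n); P=np.atleast_2d(P); q=P@T[:3,:3].T+T[:3,3]; q=q*[1,-1,-1]; u=q@K.T; return u[:,:2]/u[:,2:]
def ray(n,uv):
    K,T,_=cal(n); d=np.linalg.inv(K)@np.array([uv[0],uv[1],1.]); d=d*[1,-1,-1]; Rm=T[:3,:3]; return -Rm.T@T[:3,3], Rm.T@d/np.linalg.norm(d)
def onz(n,uv,z):
    o,d=ray(n,uv); return o+d*(z-o[2])/d[2]
def tri(uv1,uv2):
    o1,d1=ray('scene',uv1);o2,d2=ray('top',uv2)
    A=np.stack([d1,-d2],1); s=np.linalg.lstsq(A,o2-o1,rcond=None)[0]
    a=o1+d1*s[0];b=o2+d2*s[1]; return (a+b)/2,np.linalg.norm(a-b)
def snap(n,name):
    im=eyes.read_camera(n); cv2.imwrite(f'pics/{name}.png',im); return im
E
python3 - <<'E'
from h import *
s=get_state();print(s)
for n in('scene','top'):
    snap(n,n+'0'); c=cal(n); print(n,c[2].keys(),c[0].tolist(),ray(n,(320,200)))
E
```

```text
{'clock': 0.0, 'joint_pos': array([-1.44461902e+00,  3.14005596e-01,  4.49888417e-02,  1.30362111e+00,
        3.90917244e-06,  1.43121278e+00]), 'qvel': array([-0.00042524, -0.00139045, -0.00112481,  0.0003429 , -0.00033581,
        0.00103211]), 'tau': array([ 2.36804426e-04, -4.80624211e+01,  2.98534995e+01,  1.93161552e-02,
       -1.14664203e-04, -1.29134600e-05]), 'tcp_pos': array([ 0.15099502, -0.55461387,  0.40380967]), 'orientation': array([-9.20736512e-04,  9.91183959e-01,  1.32489667e-01,  8.12652960e-06]), 'wrist_force': array([ 0.60156916, -0.3799222 , -0.24174782]), 'ft_torque': array([-0.01886005, -0.02201072,  0.01819896]), 'finger_gap': 0.08536860538034964}
scene dict_keys(['K', 'camera_from_world']) [[415.0080390282665, 0.0, 326.00010535515014], [0.0, 415.0080390282665, 203.19424172586344], [0.0, 0.0, 1.0]] (array([-0.38620349,  0.78843362,  0.87360226]), array([ 0.66770056, -0.50790594, -0.5442495 ]))
top dict_keys(['K', 'camera_from_world']) [[369.56523366379747, 0.0, 314.59241738406206], [0.0, 369.56523366379747, 193.53519309949692], [0.0, 0.0, 1.0]] (array([0.35862086, 0.08006603, 1.24273125]), array([ 0.16479501, -0.0208159 , -0.98610816]))
```

View pics/scene0.png

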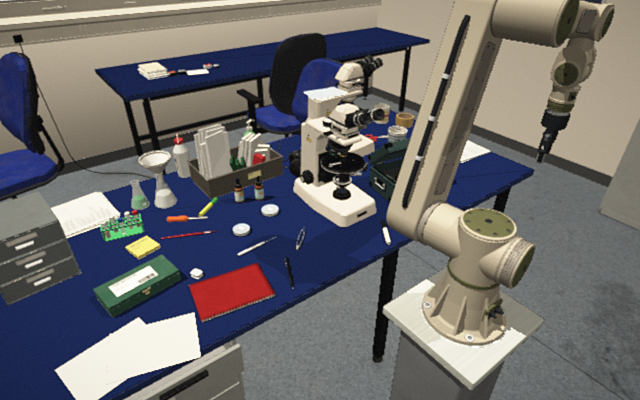

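View pics/top0.png

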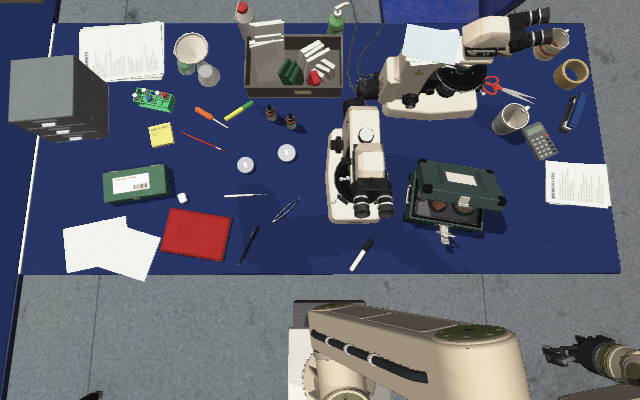

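Run:
```python
from h import *
a=cv2.imread('pics/top0.png')[140:260,380:530]; cv2.imwrite('pics/top0z.png',cv2.resize(a,None,fx=5,fy=5,interpolation=cv2.INTER_CUBIC))
a=cv2.imread('pics/scene0.png')[100:250,350:500]; cv2.imwrite('pics/scene0z.png',cv2.resize(a,None,fx=4,fy=4,interpolation=cv2.INTER_CUBIC))
for uv in [(406,220),(482,235),(445,240),(362,255),(330,220),(395,218)]: print(uv,onz('top',uv,0),onz('top',uv,.09))
```

```text
(406, 220) [ 0.49708444 -0.236461    0.        ] [ 0.48705675 -0.21353776  0.09      ]
(482, 235) [ 0.44583157 -0.4896594   0.        ] [ 0.43951567 -0.44839924  0.09      ]
(445, 240) [ 0.42951694 -0.3639958   0.        ] [ 0.42438257 -0.33183634  0.09      ]
(362, 255) [ 0.38085938 -0.08451578  0.        ] [ 0.37924884 -0.07259658  0.09      ]
(330, 220) [0.4977765  0.02048064 0.        ] [0.48769869 0.02479588 0.09      ]
(395, 218) [ 0.5039744  -0.19952653  0.        ] [ 0.49344773 -0.17927812  0.09      ]
```

View pics/top0z.png

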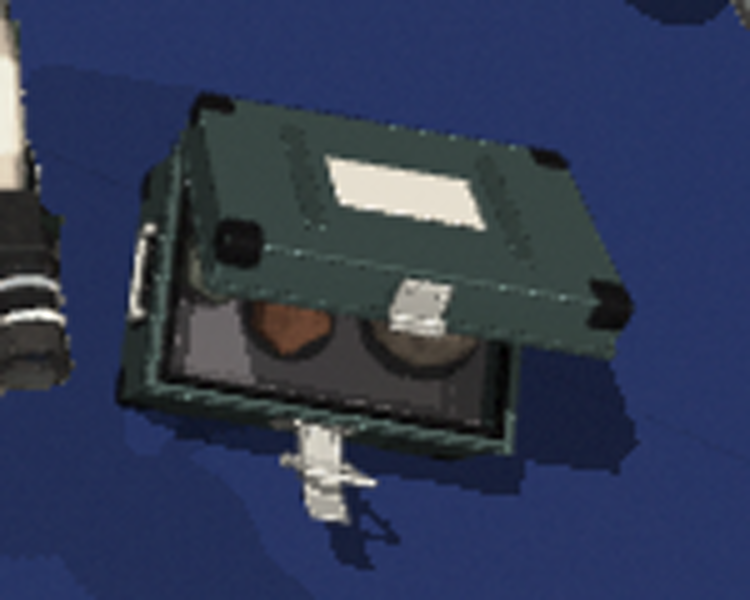

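View pics/scene0z.png

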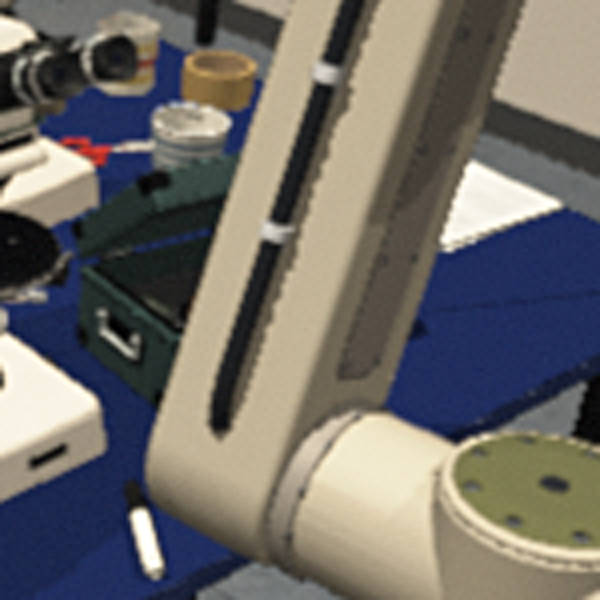

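Run:
```python
from h import *
z=lambda u,v:(380+u/5-.4,140+v/5-.4)
FL=onz('top',z(152,388),.091);FR=onz('top',z(509,440),.091)
bl=onz('top',z(120,402),0);BR=onz('top',z(513,455),0)
print(FL,FR,np.linalg.norm(FL-FR),bl)
BL=onz('top',z(185,140),.091);print(BL,np.linalg.norm(BL-FL))
d=FR-FL; print(np.degrees(np.arctan2(d[1],d[0]))+90)
yaw=np.arctan2(d[1],d[0])+np.pi/2
M=(FL+FR)/2
org=M+[80e-3*np.cos(yaw),80e-3*np.sin(yaw),0]; org[2]=0
print(org,yaw)
def C(p): 
    p=np.array(p)/1000; c,s=np.cos(yaw),np.sin(yaw); return org+[c*p[0]-s*p[1],s*p[0]+c*p[1],p[2]]
# check lid corners for angles: corners at z zoom
im=cv2.imread('pics/top0.png')
big=cv2.resize(im[140:260,380:530],None,fx=5,fy=5,interpolation=cv2.INTER_CUBIC)
def pz(p): u=proj('top',p)[0]; return (int((u[0]-380+.4)*5),int((u[1]-140+.4)*5))
for p in [(-80,115,91),(-80,-115,91),(80,115,91),(80,115,0),(-80,115,0),(-80,-115,0)]: cv2.circle(big,pz(C(p)),4,(0,0,255),-1)
for a,col in((.5,(0,255,255)),(.7,(0,255,0)),(.9,(255,255,0))):
    for y in(115,-115):
        for r,h in((164,38),(4,38),(164,0)):
            cv2.circle(big,pz(C((84-r*np.cos(a)+h*np.sin(a)*1, y, 92+r*np.sin(a)+h*np.cos(a)))),4,col,-1)
for l in(1.78,2.0):
    for r,n in((0,0),(62,12)):
        # lever dir: angle l: (-sin l,-cos l) ; outer normal (-cos l, sin l)
        cv2.circle(big,pz(C((-90-r*np.sin(l)-n*np.cos(l),0,75-r*np.cos(l)+n*np.sin(l)))),4,(255,0,255),-1)
cv2.imwrite('pics/o1.png',big)
for uv in [z(152,388)]: pass
```

```text
[ 0.49572642 -0.22627612  0.091     ] [ 0.46248008 -0.44804323  0.091     ] 0.22424533491541043 [ 0.49710632 -0.22833777  0.        ]
[ 0.65599724 -0.255621    0.091     ] 0.1629351299375989
-8.526035291298797
[ 0.55821914 -0.34902038  0.        ] -0.14880738797439785
```

View pics/o1.png

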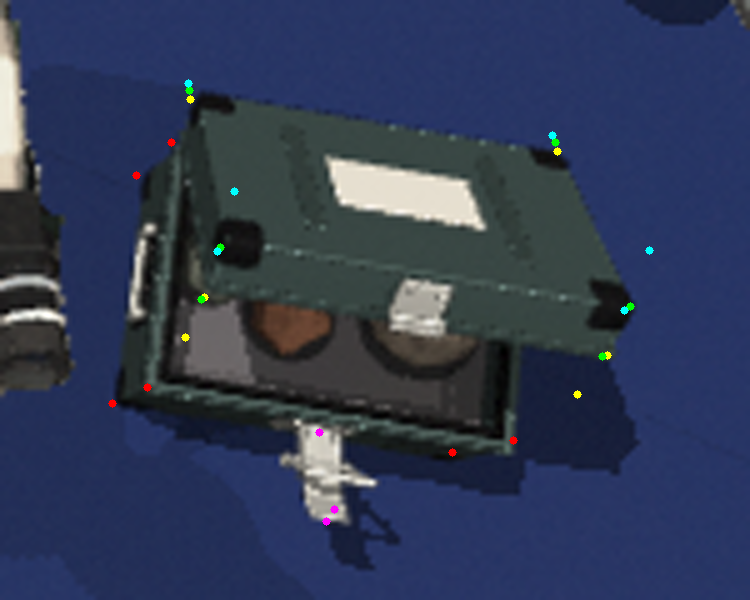

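```bash
cat > p.py <<'E'
from h import *
ORG=np.array([.5575,-.350,0]);YAW=np.radians(-8.5)
def C(p):
    p=np.array(p,float)/1000; c,s=np.cos(YAW),np.sin(YAW); return ORG+[c*p[0]-s*p[1],s*p[0]+c*p[1],p[2]]
def inv(w):
    w=np.array(w)-ORG; c,s=np.cos(YAW),np.sin(YAW); return 1000*np.array([c*w[0]+s*w[1],-s*w[0]+c*w[1],w[2]])
def ori(tilt): # tool x=case x, z down, tilt fwd deg
    return R.from_matrix(np.array([[np.cos(YAW),np.sin(YAW),0],[np.sin(YAW),-np.cos(YAW),0],[0,0,-1]]).T)*R.from_euler('y',tilt,degrees=True)
def cur():
    s=get_state(); q=s['orientation']; r=R.from_quat([q[1],q[2],q[3],q[0]]); p=np.array(s['tcp_pos']); tip=p+r.apply([0,0,.173]); return s,r,p,tip
def show():
    s,r,p,tip=cur(); print('t',round(s['clock'],2),'tip case',inv(tip).round(1),'z',r.apply([0,0,1]).round(3),'F',np.array(s['wrist_force']).round(1),'q',np.array(s['joint_pos']).round(2))
def rows(targets,r0=None,p0=None):
    """targets: (case xyz of tip mm, tilt deg) ; prints rows in tool axes. Row: is shift along start-of-row axes"""
    s,r,p,tip=cur()
    if r0 is not None: r,p=r0,p0
    for t,tilt in targets:
        rn=ori(tilt); pn=C(t)-rn.apply([0,0,.173])
        d=r.inv().apply(pn-p)*100; w=(r.inv()*rn).as_rotvec(degrees=True)
        print('T',d.round(2),'W',w.round(1)); r,p=rn,pn
    return r,p
E
python3 - <<'E'
from p import *
show()
rows([((-150,-150,270),0)])
r0=ori(0)
print('lid arc')
pts=[((20,0,260),0)]
for a in np.linspace(.8,.01,14):
    k=145; pts.append(((84-k*np.cos(a)+38*np.sin(a)+11,0,92+k*np.sin(a)+38*np.cos(a)),0))
for q in pts: print(np.round(q[0],1))
rows(pts)
E
```

```text
t 0.1 tip case [-371.8 -262.2  230.9] z [-0.     0.002 -1.   ] F [-0.5  0.3  0.2] q [-1.44  0.31  0.05  1.3   0.    1.43]
T [24.83 -1.38 -3.9 ] W [-0.1  0.  23.7]
lid arc
[ 20   0 260]
[ 21.2   0.  222.5]
[ 13.4   0.  217.8]
[  6.    0.  212.6]
[ -1.2   0.  207. ]
[ -8.    0.  200.9]
[-14.4   0.  194.4]
[-20.4   0.  187.6]
[-26.    0.  180.4]
[-31.2   0.  172.9]
[-35.9   0.  165.1]
[-40.1   0.  157. ]
[-43.8   0.  148.7]
[-47.    0.  140.2]
[-49.6   0.  131.4]
T [46.43 -8.27 -2.89] W [-0.1  0.  23.7]
T [0.12 0.   3.75] W [0. 0. 0.]
T [-0.78 -0.    0.47] W [0. 0. 0.]
T [-0.75  0.    0.52] W [0. 0. 0.]
T [-0.72 -0.    0.56] W [0. 0. 0.]
T [-0.68 -0.    0.61] W [0. 0. 0.]
T [-0.64  0.    0.65] W [0. 0. 0.]
T [-0.6   0.    0.68] W [0. 0. 0.]
T [-0.56 -0.    0.72] W [0. 0. 0.]
T [-0.51  0.    0.75] W [0. 0. 0.]
T [-0.47  0.    0.78] W [0. 0. 0.]
T [-0.42 -0.    0.81] W [0. 0. 0.]
T [-0.37 -0.    0.83] W [0. 0. 0.]
T [-0.32  0.    0.85] W [0. 0. 0.]
T [-0.27  0.    0.87] W [0. 0. 0.]
```

{"fn": "carry_out", "kwargs": {
  "motion": [
    {"jaw":-1,"wz":7.9,"tz":-1},
    {"jaw":-1,"wz":7.9,"tz":-1},
    {"jaw":-1,"wz":7.9,"tz":-0.9},
    {"jaw":-1,"tx":3.3,"ty":-2.2},
    {"jaw":-1,"tx":3.3,"ty":-2.2},
    {"jaw":-1,"tx":3.3,"ty":-2.2},
    {"jaw":-1,"tx":3.3,"ty":-2.2},
    {"jaw":-1,"tx":3.3,"ty":-2.2},
    {"jaw":-1,"tx":3.3,"ty":-2.2},
    {"jaw":-1,"tx":3.3,"ty":-2.2},
    {"jaw":-1,"tx":3.3,"ty":-2.2},
    {"jaw":-1,"tx":3.3,"ty":-2.2},
    {"jaw":-1,"tx":3.3,"ty":-2.2},
    {"jaw":-1,"tx":3.3,"ty":-2.2},
    {"jaw":-1,"tx":2.9,"ty":-2.0},
    {"jaw":-1},
    {"jaw":-1}
  ]
}}

```text
invalid input at $.motion[0]: expected keys jaw, tx, ty, tz, wx, wy, wz
```

Run:
```python
from p import *
show(); snap('scene','s1');
a=snap('top','t1')[130:270,370:530]; cv2.imwrite('pics/t1z.png',cv2.resize(a,None,fx=4,fy=4,interpolation=cv2.INTER_CUBIC))
```

```text
t 0.1 tip case [-371.8 -262.2  230.9] z [-0.     0.002 -1.   ] F [-0.5  0.3  0.2] q [-1.44  0.31  0.05  1.3   0.    1.43]
```

View pics/s1.png

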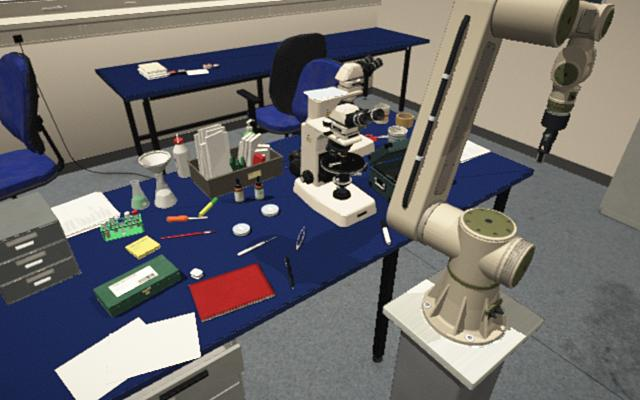

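View pics/t1z.png

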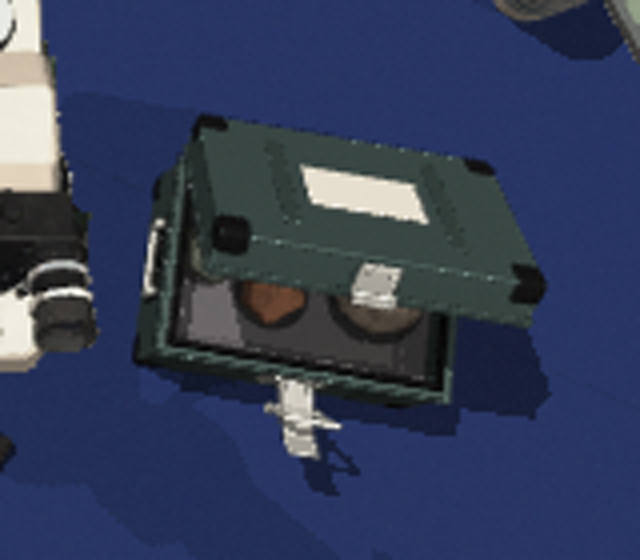

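{"fn": "carry_out", "kwargs": {
  "motion": [
    {"jaw":-1,"tx":0,"ty":0,"tz":-1,"wx":0,"wy":0,"wz":7.9},
    {"jaw":-1,"tx":0,"ty":0,"tz":-1,"wx":0,"wy":0,"wz":7.9},
    {"jaw":-1,"tx":0,"ty":0,"tz":-0.9,"wx":0,"wy":0,"wz":7.9},
    {"jaw":-1,"tx":3.3,"ty":-2.2,"tz":0,"wx":0,"wy":0,"wz":0},
    {"jaw":-1,"tx":3.3,"ty":-2.2,"tz":0,"wx":0,"wy":0,"wz":0},
    {"jaw":-1,"tx":3.3,"ty":-2.2,"tz":0,"wx":0,"wy":0,"wz":0},
    {"jaw":-1,"tx":3.3,"ty":-2.2,"tz":0,"wx":0,"wy":0,"wz":0},
    {"jaw":-1,"tx":3.3,"ty":-2.2,"tz":0,"wx":0,"wy":0,"wz":0},
    {"jaw":-1,"tx":3.3,"ty":-2.2,"tz":0,"wx":0,"wy":0,"wz":0},
    {"jaw":-1,"tx":3.3,"ty":-2.2,"tz":0,"wx":0,"wy":0,"wz":0},
    {"jaw":-1,"tx":3.3,"ty":-2.2,"tz":0,"wx":0,"wy":0,"wz":0},
    {"jaw":-1,"tx":3.3,"ty":-2.2,"tz":0,"wx":0,"wy":0,"wz":0},
    {"jaw":-1,"tx":3.3,"ty":-2.2,"tz":0,"wx":0,"wy":0,"wz":0},
    {"jaw":-1,"tx":3.3,"ty":-2.2,"tz":0,"wx":0,"wy":0,"wz":0},
    {"jaw":-1,"tx":2.9,"ty":-2.0,"tz":0,"wx":0,"wy":0,"wz":0},
    {"jaw":-1,"tx":0,"ty":0,"tz":0,"wx":0,"wy":0,"wz":0}
  ]
}}

```text
clock: 2.2
tcp_pos: [0.5793, -0.3519, 0.4326]
orientation: [-0.0, 0.997, -0.072, -0.0]
wrist_force: [-0.2, -0.5, -0.3]
finger_gap: -0.0002
```

Run:
```python
from p import *
show(); a=snap('scene','s1')[100:250,330:480];cv2.imwrite('pics/s1z.png',cv2.resize(a,None,fx=4,fy=4,interpolation=cv2.INTER_CUBIC))
```

```text
t 2.2 tip case [ 21.7   1.4 259.6] z [-0.001  0.001 -1.   ] F [-0.2 -0.5 -0.3] q [-0.66  0.53  0.44  1.48  0.    2.62]
```

View pics/s1.png

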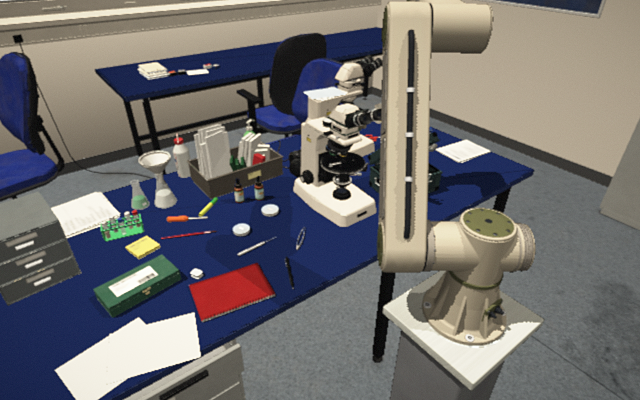

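View pics/s1z.png

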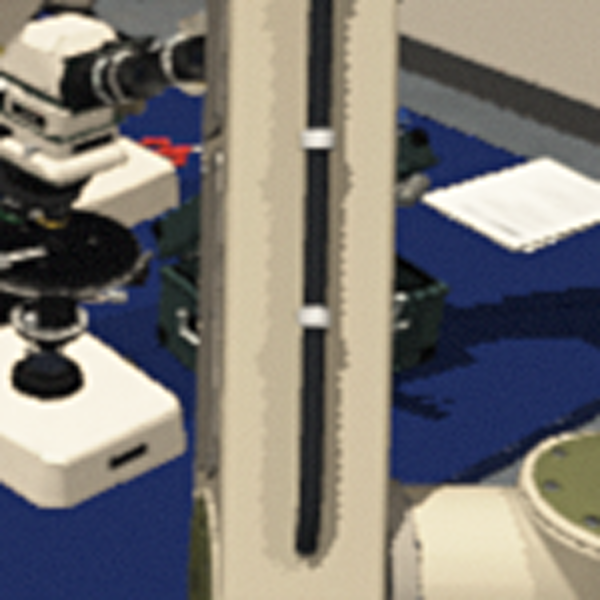

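{"fn": "carry_out", "kwargs": {
  "motion": [
    {"jaw":-1,"tx":0,"ty":0,"tz":1.9,"wx":0,"wy":0,"wz":0},
    {"jaw":-1,"tx":0,"ty":0,"tz":1.9,"wx":0,"wy":0,"wz":0},
    {"jaw":-1,"tx":-0.8,"ty":0,"tz":0.47,"wx":0,"wy":0,"wz":0},
    {"jaw":-1,"tx":-0.75,"ty":0,"tz":0.52,"wx":0,"wy":0,"wz":0},
    {"jaw":-1,"tx":-0.72,"ty":0,"tz":0.56,"wx":0,"wy":0,"wz":0},
    {"jaw":-1,"tx":-0.68,"ty":0,"tz":0.61,"wx":0,"wy":0,"wz":0},
    {"jaw":-1,"tx":-0.64,"ty":0,"tz":0.65,"wx":0,"wy":0,"wz":0},
    {"jaw":-1,"tx":-0.6,"ty":0,"tz":0.68,"wx":0,"wy":0,"wz":0},
    {"jaw":-1,"tx":0,"ty":0,"tz":0,"wx":0,"wy":0,"wz":0}
  ]
}}

```text
clock: 3.38
tcp_pos: [0.5353, -0.3471, 0.3598]
orientation: [-0.0, 0.997, -0.074, -0.001]
wrist_force: [-0.2, 0.1, -0.9]
finger_gap: 0.0
```

Run:
```python
from p import *
show()
```

```text
t 3.38 tip case [-22.7  -0.3 186.8] z [-0.001  0.001 -1.   ] F [-0.2  0.1 -0.9] q [-0.7   0.45  0.14  1.26 -0.    2.59]
```

Run:
```python
from p import *
a=snap('top','t2')[130:270,370:530]; cv2.imwrite('pics/t2z.png',cv2.resize(a,None,fx=4,fy=4,interpolation=cv2.INTER_CUBIC))
```

```text
(no output)
```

View pics/t2z.png

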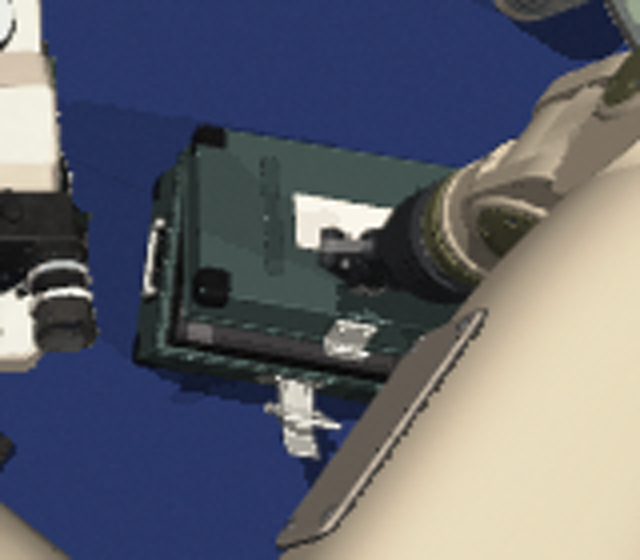

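{"fn": "carry_out", "kwargs": {
  "motion": [
    {"jaw":-1,"tx":-0.56,"ty":0,"tz":0.72,"wx":0,"wy":0,"wz":0},
    {"jaw":-1,"tx":-0.51,"ty":0,"tz":0.75,"wx":0,"wy":0,"wz":0},
    {"jaw":-1,"tx":-0.47,"ty":0,"tz":0.78,"wx":0,"wy":0,"wz":0},
    {"jaw":-1,"tx":-0.42,"ty":0,"tz":0.81,"wx":0,"wy":0,"wz":0},
    {"jaw":-1,"tx":-0.37,"ty":0,"tz":0.83,"wx":0,"wy":0,"wz":0},
    {"jaw":-1,"tx":-0.32,"ty":0,"tz":0.85,"wx":0,"wy":0,"wz":0},
    {"jaw":-1,"tx":-0.27,"ty":0,"tz":0.78,"wx":0,"wy":0,"wz":0},
    {"jaw":-1,"tx":0,"ty":0,"tz":0,"wx":0,"wy":0,"wz":0}
  ]
}}

```text
clock: 4.42
tcp_pos: [0.507, -0.3429, 0.3062]
orientation: [0.0, 0.997, -0.074, 0.001]
wrist_force: [0.1, 2.6, 5.1]
finger_gap: -0.0003
```

Run:
```python
from p import *
show()
```

```text
t 4.42 tip case [-50.7  -0.5 133.2] z [ 0.001 -0.001 -1.   ] F [0.1 2.6 5.1] q [-0.73  0.43 -0.03  1.11  0.    2.56]
```

{"fn": "carry_out", "kwargs": {
  "motion": [
    {"jaw":-1,"tx":0,"ty":0,"tz":0.1,"wx":0,"wy":0,"wz":0},
    {"jaw":-1,"tx":0,"ty":0,"tz":0.08,"wx":0,"wy":0,"wz":0},
    {"jaw":-1,"tx":0,"ty":0,"tz":0,"wx":0,"wy":0,"wz":0},
    {"jaw":-1,"tx":0,"ty":0,"tz":0,"wx":0,"wy":0,"wz":0}
  ]
}}

```text
clock: 4.92
tcp_pos: [0.5069, -0.3428, 0.3059]
orientation: [0.001, 0.997, -0.074, 0.001]
wrist_force: [-2.9, 3.2, 13.3]
finger_gap: -0.0001
```

Run:
```python
from p import *
show()
```

```text
t 4.92 tip case [-50.8  -0.5 132.9] z [ 0.002 -0.001 -1.   ] F [-2.9  3.2 13.3] q [-0.73  0.43 -0.03  1.11  0.    2.56]
```

{"fn": "carry_out", "kwargs": {
  "motion": [
    {"jaw":-1,"tx":0,"ty":0,"tz":-2.5,"wx":0,"wy":0,"wz":0},
    {"jaw":-1,"tx":0,"ty":0,"tz":-2.5,"wx":0,"wy":0,"wz":0},
    {"jaw":-1,"tx":0,"ty":4,"tz":0,"wx":0,"wy":0,"wz":0},
    {"jaw":-1,"tx":0,"ty":4,"tz":0,"wx":0,"wy":0,"wz":0},
    {"jaw":-1,"tx":0,"ty":4,"tz":0,"wx":0,"wy":0,"wz":0},
    {"jaw":-1,"tx":0,"ty":4,"tz":0,"wx":0,"wy":0,"wz":0},
    {"jaw":-1,"tx":0,"ty":0,"tz":0,"wx":0,"wy":0,"wz":0}
  ]
}}

```text
clock: 5.8
tcp_pos: [0.4823, -0.5042, 0.3524]
orientation: [0.0, 0.997, -0.076, -0.0]
wrist_force: [0.3, 0.0, 0.0]
finger_gap: -0.0
```

Run:
```python
from p import *
show()
a=snap('top','t3')[130:270,370:530]; cv2.imwrite('pics/t3z.png',cv2.resize(a,None,fx=5,fy=4.2857*1,interpolation=cv2.INTER_CUBIC) if 0 else cv2.resize(a,None,fx=4,fy=4,interpolation=cv2.INTER_CUBIC))
a=snap('scene','s3')[100:250,350:550];cv2.imwrite('pics/s3z.png',cv2.resize(a,None,fx=4,fy=4,interpolation=cv2.INTER_CUBIC))
```

```text
t 5.8 tip case [ -51.7 -163.7  179.4] z [-0.001 -0.    -1.   ] F [0.3 0.  0. ] q [-0.92  0.58  0.32  1.32 -0.    2.37]
```

View pics/s3z.png

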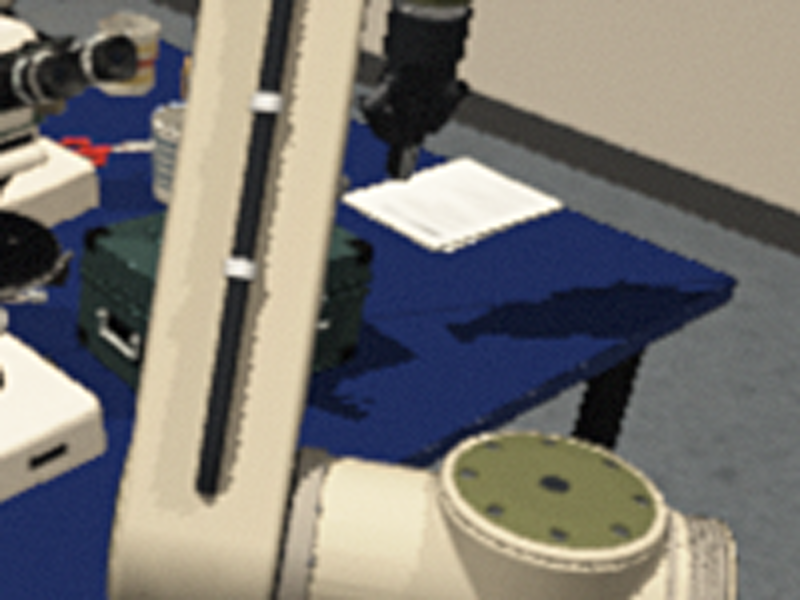

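View pics/t3z.png

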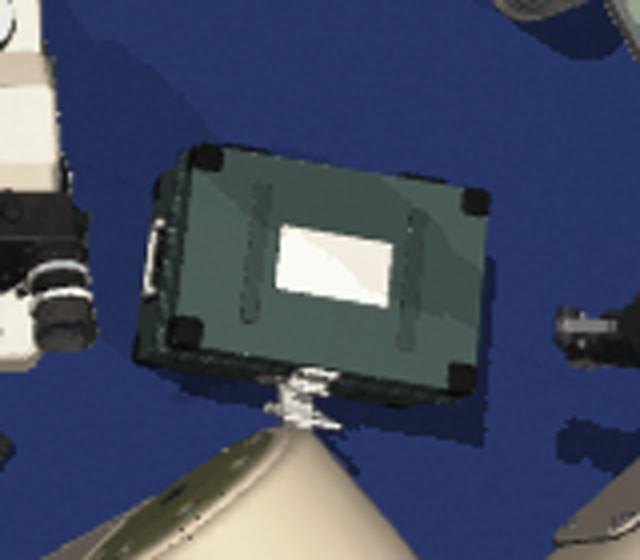

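```bash
python3 - <<'E'
from p import *
z=lambda u,v:(370+u/4-.4,130+v/4-.4)
for n,uv,h in [('FL',(168,347),.133),('FR',(472,394),.133),('BR',(490,193),.130),('BL',(188,146),.130),('barL',(267,407),.12),('barR',(340,427),.12),('barC',(300,416),.12),('keepL',(292,371),.115),('keepR',(340,372),.115)]:
    print(n,inv(onz('top',z(*uv),h)).round(1))
E
python3 - <<'E'
import cv2
a=cv2.imread('pics/t3.png')[212:242,430:462]
cv2.imwrite('pics/t3zz.png',cv2.resize(a,None,fx=18,fy=18,interpolation=cv2.INTER_CUBIC))
E
```

```text
FL [-82.7 119.  133. ]
FR [ -84.9 -111.1  133. ]
BR [  73.4 -117.   130. ]
BL [ 76.6 118.1 130. ]
barL [-115.3   36.8  120. ]
barR [-122.4  -19.3  120. ]
barC [-118.5   11.4  120. ]
keepL [-84.4  18.6 115. ]
keepR [-79.8 -18.  115. ]
```

View pics/t3zz.png

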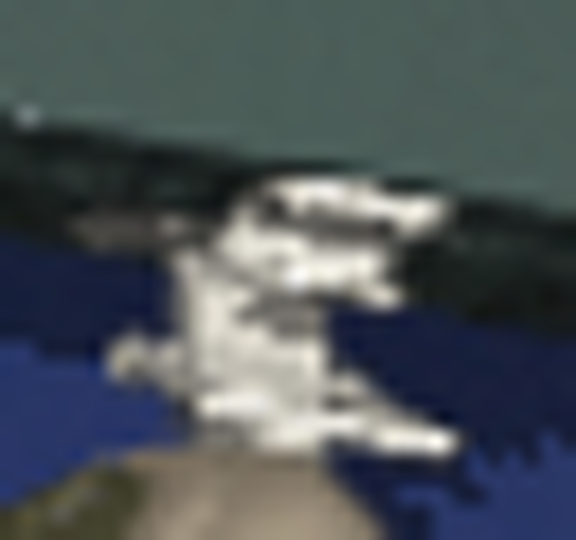

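```bash
python3 - <<'E'
from p import *
o=C((-3,2,0)); print(o)
s=open('p.py').read().replace('ORG=np.array([.5575,-.350,0]);YAW=np.radians(-8.5)',f'ORG=np.array([{o[0]:.4f},{o[1]:.4f},0]);YAW=np.radians(-9.1)'); open('p.py','w').write(s)
E
python3 - <<'E'
from p import *
show()
for uv in [(447.7,234.9),(454.8,235.9),(440.6,234)]:
  print(inv(onz('top',uv,.12)).round(1))
z=lambda u,v:(370+u/4-.4,130+v/4-.4)
for n,uv,h in [('FL',(168,347),.133),('FR',(472,394),.133),('BR',(490,193),.130),('BL',(188,146),.130)]: print(n,inv(onz('top',z(*uv),h)).round(1))
print(rows([((-165,0,180),0),((-165,0,116),0)]))
E
```

```text
[ 0.55482857 -0.34757854  0.        ]
t 5.9 tip case [ -46.6 -163.1  179.9] z [-0.001  0.001 -1.   ] F [-0.  -0.  -0.7] q [-0.92  0.57  0.32  1.32  0.    2.37]
[-118.    -1.5  120. ]
[-117.7  -23.   120. ]
[-118.7   20.1  120. ]
FL [-80.9 116.2 133. ]
FR [ -80.7 -114.   133. ]
BR [  77.7 -118.2  130. ]
BL [ 78.4 117.  130. ]
T [-11.69 -16.44   0.02] W [-0.1  0.   0.6]
T [0.  0.  6.4] W [0. 0. 0.]
(Rotation.from_matrix(array([[ 0.98741381, -0.15815807,  0.        ],
                            [-0.15815807, -0.98741381, -0.        ],
                            [ 0.        ,  0.        , -1.        ]])), array([ 0.39187672, -0.32150392,  0.289     ]))
```

{"fn": "carry_out", "kwargs": {
  "motion": [
    {"jaw":-1,"tx":-3,"ty":-4.1,"tz":0,"wx":0,"wy":0,"wz":0.6},
    {"jaw":-1,"tx":-3,"ty":-4.1,"tz":0,"wx":0,"wy":0,"wz":0},
    {"jaw":-1,"tx":-3,"ty":-4.1,"tz":0,"wx":0,"wy":0,"wz":0},
    {"jaw":-1,"tx":-2.7,"ty":-4.1,"tz":0,"wx":0,"wy":0,"wz":0},
    {"jaw":-1,"tx":0,"ty":0,"tz":3.1,"wx":0,"wy":0,"wz":0},
    {"jaw":-1,"tx":0,"ty":0,"tz":3.1,"wx":0,"wy":0,"wz":0},
    {"jaw":-1,"tx":0,"ty":0,"tz":0,"wx":0,"wy":0,"wz":0}
  ]
}}

```text
clock: 6.78
tcp_pos: [0.3925, -0.3188, 0.2902]
orientation: [-0.002, 0.997, -0.078, -0.002]
wrist_force: [-0.0, 0.3, -0.3]
finger_gap: -0.0
```

Run:
```python
from p import *
show()
snap('scene','s4')
a=snap('top','t4')[130:270,370:530]; cv2.imwrite('pics/t4z.png',cv2.resize(a,None,fx=4,fy=4,interpolation=cv2.INTER_CUBIC))
```

```text
t 6.78 tip case [-165.4    3.3  117.2] z [-0.003  0.003 -1.   ] F [-0.   0.3 -0.3] q [-0.84  0.25 -0.33  0.99 -0.    2.46]
```

View pics/s4.png

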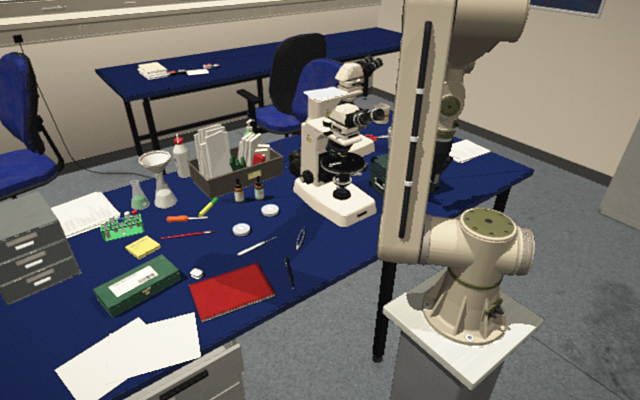

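View pics/t4z.png

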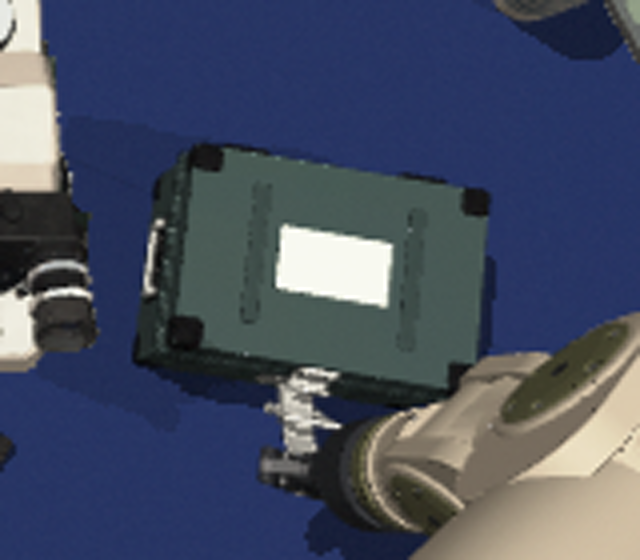

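{"fn": "carry_out", "kwargs": {
  "motion": [
    {"jaw":-1,"tx":1.0,"ty":0.2,"tz":0,"wx":0,"wy":0,"wz":0},
    {"jaw":-1,"tx":1.0,"ty":0.2,"tz":0,"wx":0,"wy":0,"wz":0},
    {"jaw":-1,"tx":0.8,"ty":0,"tz":0,"wx":0,"wy":0,"wz":0},
    {"jaw":-1,"tx":0.5,"ty":0,"tz":0,"wx":0,"wy":0,"wz":0},
    {"jaw":-1,"tx":0.5,"ty":0,"tz":0,"wx":0,"wy":0,"wz":0},
    {"jaw":-1,"tx":0.5,"ty":0,"tz":0,"wx":0,"wy":0,"wz":0},
    {"jaw":-1,"tx":0.4,"ty":0,"tz":0,"wx":0,"wy":0,"wz":0},
    {"jaw":-1,"tx":0.4,"ty":0,"tz":0,"wx":0,"wy":0,"wz":0},
    {"jaw":-1,"tx":0,"ty":0,"tz":0,"wx":0,"wy":0,"wz":0}
  ]
}}

```text
clock: 8.0
tcp_pos: [0.4433, -0.3331, 0.2918]
orientation: [0.0, 0.997, -0.079, 0.0]
wrist_force: [0.8, -0.1, -0.0]
finger_gap: 0.0002
```

Run:
```python
from p import *
show()
a=snap('top','t5')[200:260,425:485]; cv2.imwrite('pics/t5z.png',cv2.resize(a,None,fx=10,fy=10,interpolation=cv2.INTER_CUBIC))
```

```text
t 8.0 tip case [-112.4   -3.4  118.8] z [ 0. -0. -1.] F [ 0.8 -0.1 -0. ] q [-0.79  0.33 -0.21  1.03 -0.    2.51]
```

View pics/t5z.png

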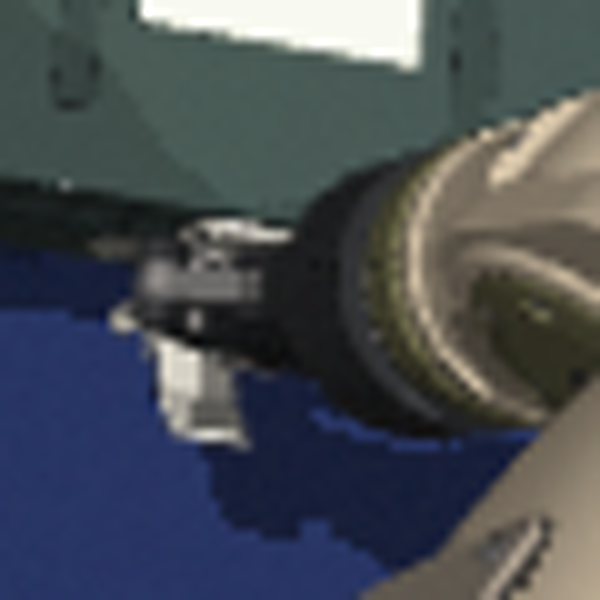

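{"fn": "carry_out", "kwargs": {
  "motion": [
    {"jaw":-1,"tx":0.3,"ty":-0.3,"tz":0,"wx":0,"wy":0,"wz":0},
    {"jaw":-1,"tx":0.2,"ty":0,"tz":0,"wx":0,"wy":0,"wz":0},
    {"jaw":-1,"tx":0,"ty":0,"tz":0,"wx":0,"wy":0,"wz":0},
    {"jaw":-1,"tx":-1,"ty":0,"tz":0,"wx":0,"wy":0,"wz":0},
    {"jaw":-1,"tx":-2,"ty":0,"tz":0,"wx":0,"wy":0,"wz":0},
    {"jaw":-1,"tx":-3,"ty":0,"tz":0,"wx":0,"wy":0,"wz":0},
    {"jaw":-1,"tx":0,"ty":0,"tz":0,"wx":0,"wy":0,"wz":0}
  ]
}}

```text
clock: 8.93
tcp_pos: [0.3871, -0.3206, 0.2917]
orientation: [-0.001, 0.997, -0.08, -0.001]
wrist_force: [0.7, -0.5, -0.1]
finger_gap: 0.0
```

Run:
```python
from p import *
show()
a=snap('top','t6')[200:260,425:485]; cv2.imwrite('pics/t6z.png',cv2.resize(a,None,fx=10,fy=10,interpolation=cv2.INTER_CUBIC))
```

```text
t 8.93 tip case [-170.1    0.3  118.7] z [-0.001  0.001 -1.   ] F [ 0.7 -0.5 -0.1] q [-0.85  0.24 -0.34  0.99 -0.    2.45]
```

View pics/t6z.png

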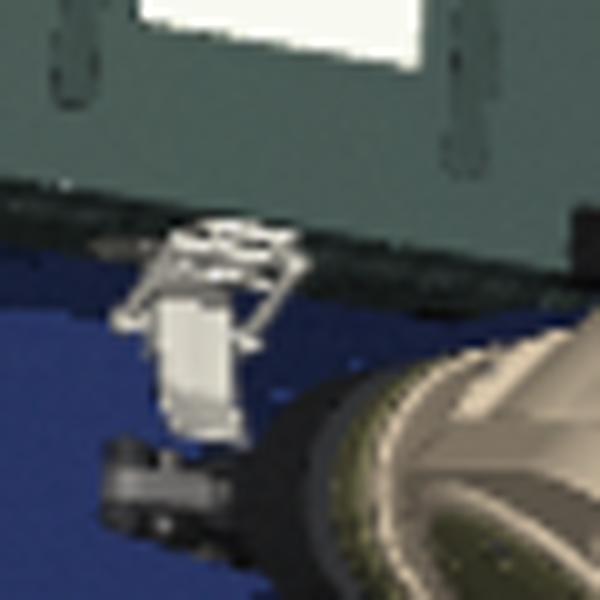

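```bash
cat >> p.py <<'E'
def tipfor(l,rho=48,tilt=45,hw=11,gap=0):
    d=np.array([-np.sin(l),-np.cos(l)]);nl=np.array([-np.cos(l),np.sin(l)])
    t=np.radians(tilt); n=np.array([np.cos(t),np.sin(t)])  # tool x in case xz when tilted: forward-up
    best=-99
    for k in np.linspace(-hw,hw,23):
        r=rho+k*n@d; off=5+max(0,min(r,62)-45)*8/17
        best=max(best,off-k*n@nl)
    p=np.array([-90,75])+rho*d+(best+gap)*nl
    return (p[0],0,p[1])
E
python3 - <<'E'
from p import *
print(ori(45).apply([1,0,0]),ori(45).apply([0,0,1]))
T=[((-165,0,150),0)]+[((-150,0,150),a) for a in (9,18,27,36,45)]+[(tipfor(1.9,gap=15),45)]
for a in T: print(np.round(a[0],1),a[1])
rows(T)
E
```

```text
[ 0.698207   -0.11183464  0.70710678] [ 0.698207   -0.11183464 -0.70710678]
[-165    0  150] 0
[-150    0  150] 9
[-150    0  150] 18
[-150    0  150] 27
[-150    0  150] 36
[-150    0  150] 45
[-124.6    0.   122.3] 45
T [ 0.37 -0.03 -3.1 ] W [ 0. -0. -0.]
T [-1.21  0.    0.21] W [ 0.  9. -0.]
T [-2.71 -0.    0.21] W [-0.  9.  0.]
T [-2.71  0.    0.21] W [0. 9. 0.]
T [-2.71 -0.    0.21] W [0. 9. 0.]
T [-2.71  0.    0.21] W [0. 9. 0.]
T [-0.16  0.    3.76] W [0. 0. 0.]
```

{"fn": "carry_out", "kwargs": {
  "motion": [
    {"jaw":-1,"tx":0.4,"ty":0,"tz":-3.1,"wx":0,"wy":0,"wz":0},
    {"jaw":-1,"tx":-1.2,"ty":0,"tz":0.2,"wx":0,"wy":9,"wz":0},
    {"jaw":-1,"tx":-2.7,"ty":0,"tz":0.2,"wx":0,"wy":9,"wz":0},
    {"jaw":-1,"tx":-2.7,"ty":0,"tz":0.2,"wx":0,"wy":9,"wz":0},
    {"jaw":-1,"tx":-2.7,"ty":0,"tz":0.2,"wx":0,"wy":9,"wz":0},
    {"jaw":-1,"tx":-2.7,"ty":0,"tz":0.2,"wx":0,"wy":9,"wz":0},
    {"jaw":-1,"tx":0,"ty":0,"tz":0,"wx":0,"wy":0,"wz":0},
    {"jaw":-1,"tx":0,"ty":0,"tz":0,"wx":0,"wy":0,"wz":0}
  ]
}}

```text
clock: 9.98
tcp_pos: [0.2879, -0.3064, 0.274]
orientation: [0.031, 0.921, -0.073, 0.381]
wrist_force: [-0.1, -0.5, 1.0]
finger_gap: 0.0001
```

Run:
```python
from p import *
show()
a=snap('top','t7')[190:290,385:485]; cv2.imwrite('pics/t7z.png',cv2.resize(a,None,fx=6,fy=6,interpolation=cv2.INTER_CUBIC))
T=[(tipfor(2.0,gap=8),45)]+[(tipfor(l),45) for l in np.arange(1.9,1.0,-.1)]
for a in T: print(np.round(a[0],1),a[1])
rows(T)
```

```text
t 9.97 tip case [-147.8   -1.7  151.6] z [ 0.697 -0.113 -0.708] F [-0.1 -0.5  1. ] q [-1.2  -0.08 -0.89  0.28  0.65  2.26]
[-122.6    0.   119.1] 45
[-129.4    0.   108.1] 45
[-132.5    0.   103.9] 45
[-135.2    0.    99.3] 45
[-137.5    0.    94.4] 45
[-139.1    0.    89.1] 45
[-140.2    0.    83.6] 45
[-140.6    0.    77.9] 45
[-140.4    0.    72.1] 45
[-139.5    0.    66.4] 45
T [-0.59 -0.18  4.08] W [0.1 0.  0.1]
T [-1.26 -0.    0.3 ] W [0. 0. 0.]
T [-0.52 -0.    0.07] W [0. 0. 0.]
T [-0.52  0.    0.13] W [0. 0. 0.]
T [-0.51 -0.    0.19] W [0. 0. 0.]
T [-0.49 -0.    0.25] W [0. 0. 0.]
T [-0.47  0.    0.31] W [0. 0. 0.]
T [-0.43 -0.    0.37] W [0. 0. 0.]
T [-0.39  0.    0.42] W [0. 0. 0.]
T [-0.34 -0.    0.47] W [0. 0. 0.]
```

View pics/t7z.png

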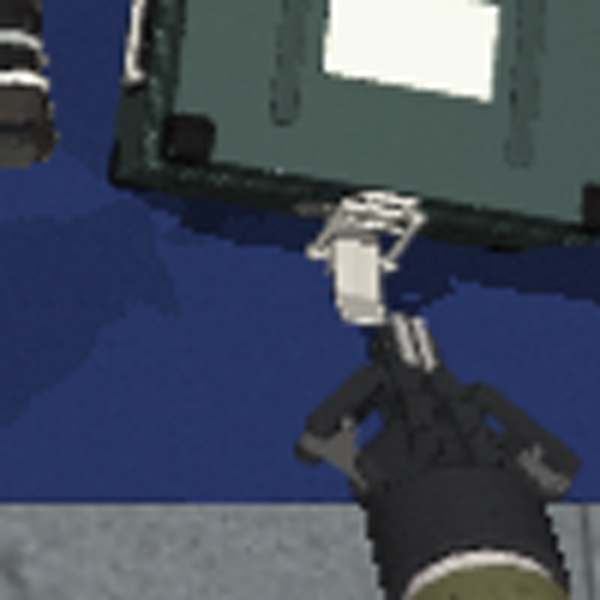

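Run:
```python
from p import *
_,_,_,tip=cur()
u=proj('top',tip)[0]; print(u,(u-[385,190])*6)
for p in [(-147,0,105),(-95,0,78),(-89,0,118)]:
    u=proj('top',C(p))[0]; print((u-[385,190])*6)
```

```text
[450.9332238  244.01417802] [395.59934277 324.08506809]
[357.67950508 327.39860527]
[348.65172831 231.29962089]
[377.0674287  212.65160586]
```

{"fn": "carry_out", "kwargs": {
  "motion": [
    {"jaw":-1,"tx":-0.3,"ty":-0.1,"tz":2.0,"wx":0,"wy":0,"wz":0},
    {"jaw":-1,"tx":-0.3,"ty":-0.1,"tz":2.0,"wx":0,"wy":0,"wz":0},
    {"jaw":-1,"tx":-1.26,"ty":0,"tz":0.3,"wx":0,"wy":0,"wz":0},
    {"jaw":-1,"tx":-0.52,"ty":0,"tz":0.07,"wx":0,"wy":0,"wz":0},
    {"jaw":-1,"tx":-0.52,"ty":0,"tz":0.13,"wx":0,"wy":0,"wz":0},
    {"jaw":-1,"tx":-0.51,"ty":0,"tz":0.19,"wx":0,"wy":0,"wz":0},
    {"jaw":-1,"tx":-0.49,"ty":0,"tz":0.25,"wx":0,"wy":0,"wz":0},
    {"jaw":-1,"tx":-0.47,"ty":0,"tz":0.31,"wx":0,"wy":0,"wz":0},
    {"jaw":-1,"tx":0,"ty":0,"tz":0,"wx":0,"wy":0,"wz":0}
  ]
}}

```text
clock: 11.15
tcp_pos: [0.2934, -0.3039, 0.2042]
orientation: [0.03, 0.921, -0.074, 0.381]
wrist_force: [0.1, 0.1, 0.0]
finger_gap: 0.0001
```

Run:
```python
from p import *
show()
a=snap('top','t8')[190:290,385:485]; cv2.imwrite('pics/t8z.png',cv2.resize(a,None,fx=6,fy=6,interpolation=cv2.INTER_CUBIC))
T=[(tipfor(l),45) for l in np.arange(1.4,.9,-.1)]
for a in T: print(np.round(a[0],1),a[1])
rows(T)
```

```text
t 11.15 tip case [-142.9    1.9   81.7] z [ 0.698 -0.111 -0.708] F [0.1 0.1 0. ] q [-1.18  0.07 -1.    0.03  0.65  2.28]
[-140.2    0.    83.6] 45
[-140.6    0.    77.9] 45
[-140.4    0.    72.1] 45
[-139.5    0.    66.4] 45
[-137.9    0.    60.7] 45
T [0.29 0.18 0.06] W [-0.   0.1 -0. ]
T [-0.43 -0.    0.37] W [0. 0. 0.]
T [-0.39 -0.    0.42] W [0. 0. 0.]
T [-0.34  0.    0.47] W [0. 0. 0.]
T [-0.29 -0.    0.52] W [0. 0. 0.]
```

View pics/t8z.png

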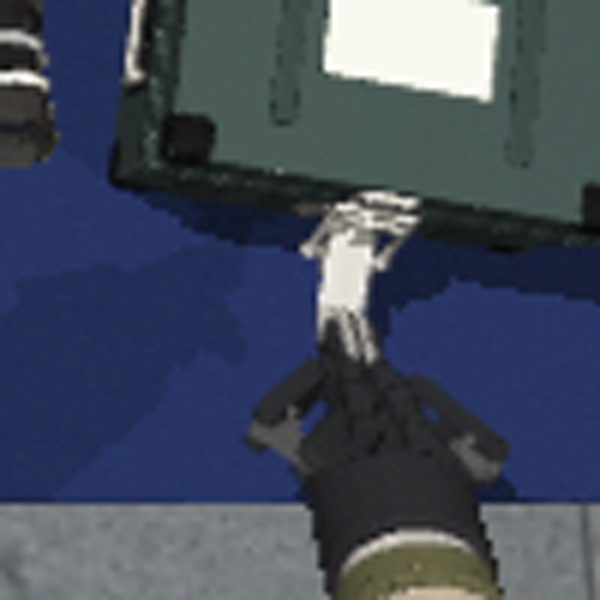

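Run:
```python
from p import *
T=[(tipfor(l,tilt=t),t) for l,t in [(1.4,40),(1.35,35),(1.25,35),(1.15,35),(1.05,35),(.95,35)]]
for a in T: print(np.round(a[0],1),a[1])
rows(T)
```

```text
[-140.1    0.    83. ] 40
[-140.2    0.    79.5] 35
[-140.1    0.    73.6] 35
[-139.4    0.    67.8] 35
[-137.9    0.    62. ] 35
[-135.7    0.    56.4] 35
T [1.76 0.18 0.17] W [-0.  -4.9 -0. ]
T [1.27 0.   0.33] W [ 0. -5. -0.]
T [-0.33  0.    0.48] W [0. 0. 0.]
T [-0.27 -0.    0.52] W [0. 0. 0.]
T [-0.21  0.    0.56] W [0. 0. 0.]
T [-0.14  0.    0.58] W [0. 0. 0.]
```

{"fn": "carry_out", "kwargs": {
  "motion": [
    {"jaw":-1,"tx":1.76,"ty":0.18,"tz":0.17,"wx":0,"wy":-5,"wz":0},
    {"jaw":-1,"tx":1.27,"ty":0,"tz":0.33,"wx":0,"wy":-5,"wz":0},
    {"jaw":-1,"tx":-0.33,"ty":0,"tz":0.48,"wx":0,"wy":0,"wz":0},
    {"jaw":-1,"tx":-0.27,"ty":0,"tz":0.52,"wx":0,"wy":0,"wz":0},
    {"jaw":-1,"tx":-0.21,"ty":0,"tz":0.56,"wx":0,"wy":0,"wz":0},
    {"jaw":-1,"tx":0,"ty":0,"tz":0,"wx":0,"wy":0,"wz":0}
  ]
}}

```text
clock: 11.95
tcp_pos: [0.3206, -0.3101, 0.2035]
orientation: [0.023, 0.951, -0.076, 0.3]
wrist_force: [2.3, -1.3, 1.9]
finger_gap: -0.0
```

Run:
```python
from p import *
show()
snap('scene','s9')
a=snap('top','t9')[200:260,425:485]; cv2.imwrite('pics/t9z.png',cv2.resize(a,None,fx=10,fy=10,interpolation=cv2.INTER_CUBIC))
```

```text
t 11.95 tip case [-1.38e+02  1.00e-01  6.18e+01] z [ 0.566 -0.09  -0.819] F [ 2.3 -1.3  1.9] q [-1.08  0.11 -0.88  0.18  0.48  2.31]
```

View pics/t9z.png

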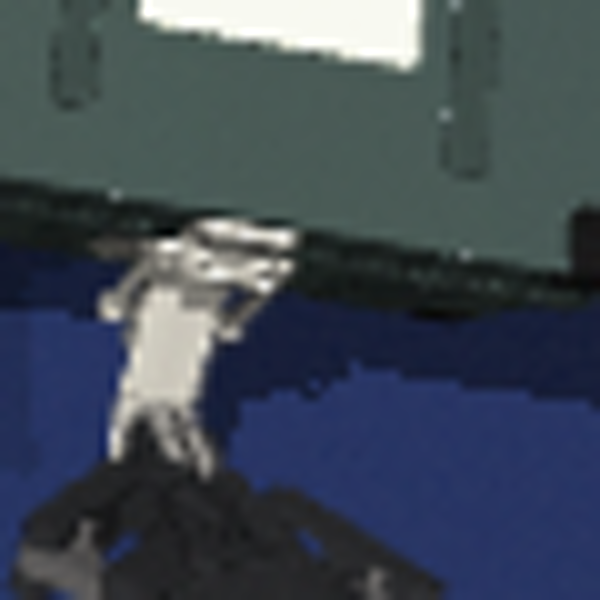

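View pics/s9.png

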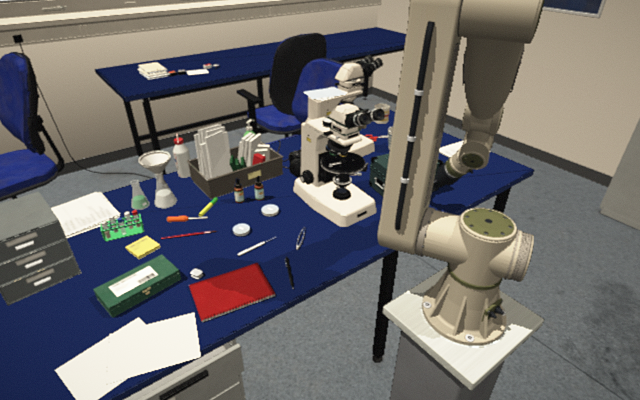

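Run:
```python
from p import *
for uv in [(292,264),(152,243)]:
    for z in(.1075,.112): print(inv(onz('top',(425+uv[0]/10-.45,200+uv[1]/10-.45),z)).round(1))
def zz(p): u=proj('top',C(p))[0]; return ((u-[425,200]+.45)*10).round(0)
for n,p in dict(seatL=(-89,19,107.5),seatR=(-89,-19,107.5),lipL=(-95,12,113),lipR=(-95,-12,113),bpR=(-85,-12,120),outR=(-98.5,-19,107.5)).items(): print(n,zz(p))
T=[(tipfor(l,tilt=35),35) for l in np.arange(.95,-.06,-.1)]
for a in T: print(np.round(a[0],1),a[1])
rows(T)
a=cv2.imread('pics/t9.png')[215:235,433:460]; cv2.imwrite('pics/t9zz.png',cv2.resize(a,None,fx=25,fy=25,interpolation=cv2.INTER_CUBIC))
```

```text
[-86.1 -21.8 107.5]
[-86.8 -20.2 112. ]
[-86.4  21.5 107.5]
[-87.1  23.  112. ]
seatL [159. 253.]
seatR [282. 272.]
lipL [186. 274.]
lipR [264. 286.]
bpR [276. 251.]
outR [279. 302.]
[-135.7    0.    56.4] 35
[-132.9    0.    51.1] 35
[-129.4    0.    46.1] 35
[-125.7    0.    41.8] 35
[-123.1    0.    39. ] 35
[-120.2    0.    36.3] 35
[-117.1    0.    33.8] 35
[-113.7    0.    31.5] 35
[-110.     0.    29.5] 35
[-106.1    0.    27.7] 35
[-101.9    0.    26.3] 35
T [-0.12  0.01  0.59] W [-0.   0.1 -0. ]
T [-0.07 -0.    0.6 ] W [0. 0. 0.]
T [-0.  -0.   0.6] W [0. 0. 0.]
T [ 0.06 -0.    0.57] W [0. 0. 0.]
T [0.05 0.   0.38] W [0. 0. 0.]
T [ 0.08 -0.    0.39] W [0. 0. 0.]
T [0.11 0.   0.39] W [0. 0. 0.]
T [ 0.15 -0.    0.38] W [0. 0. 0.]
T [0.18 0.   0.38] W [0. 0. 0.]
T [ 0.22 -0.    0.37] W [0. 0. 0.]
T [ 0.26 -0.    0.35] W [0. 0. 0.]
```

View pics/t9zz.png

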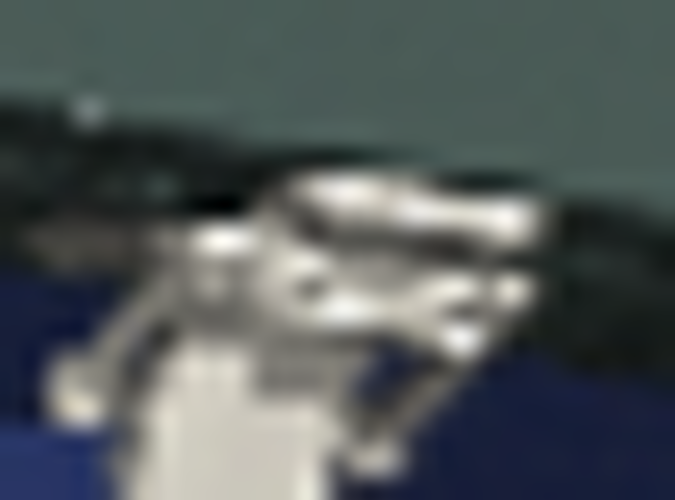

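{"fn": "carry_out", "kwargs": {
  "motion": [
    {"jaw":-1,"tx":-0.12,"ty":0,"tz":0.59,"wx":0,"wy":0,"wz":0},
    {"jaw":-1,"tx":-0.07,"ty":0,"tz":0.6,"wx":0,"wy":0,"wz":0},
    {"jaw":-1,"tx":0,"ty":0,"tz":0.6,"wx":0,"wy":0,"wz":0},
    {"jaw":-1,"tx":0.06,"ty":0,"tz":0.57,"wx":0,"wy":0,"wz":0},
    {"jaw":-1,"tx":0.05,"ty":0,"tz":0.38,"wx":0,"wy":0,"wz":0},
    {"jaw":-1,"tx":0,"ty":0,"tz":0,"wx":0,"wy":0,"wz":0}
  ]
}}

```text
clock: 12.8
tcp_pos: [0.336, -0.3125, 0.181]
orientation: [0.023, 0.951, -0.075, 0.3]
wrist_force: [-0.2, -0.2, 0.1]
finger_gap: -0.0001
```

Run:
```python
from p import *
show()
a=snap('top','t10')[215:235,433:460]; cv2.imwrite('pics/t10zz.png',cv2.resize(a,None,fx=25,fy=25,interpolation=cv2.INTER_CUBIC))
T=[(tipfor(l,tilt=35),35) for l in np.arange(.45,-.06,-.1)]
rows(T)
```

```text
t 12.8 tip case [-122.4    0.2   39.3] z [ 0.567 -0.089 -0.819] F [-0.2 -0.2  0.1] q [-1.05  0.17 -0.89  0.1   0.46  2.35]
T [-0.01  0.    0.38] W [-0.1 -0.   0. ]
T [0.11 0.   0.39] W [0. 0. 0.]
T [ 0.15 -0.    0.38] W [0. 0. 0.]
T [0.18 0.   0.38] W [0. 0. 0.]
T [ 0.22 -0.    0.37] W [0. 0. 0.]
T [ 0.26 -0.    0.35] W [0. 0. 0.]
```

View pics/t10zz.png

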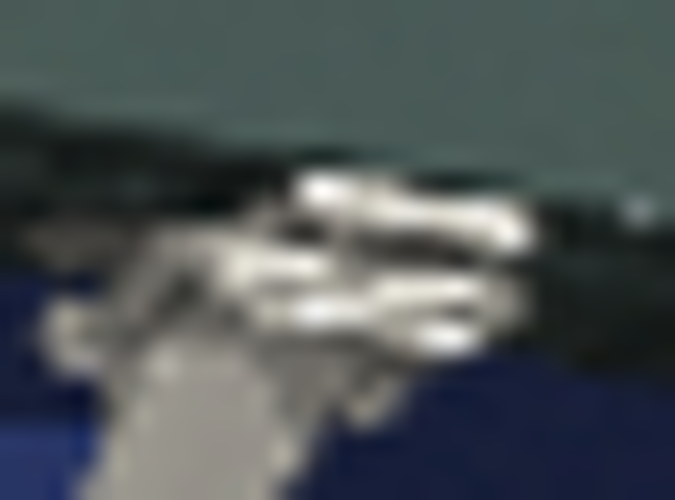

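Run:
```python
from p import *
a=cv2.imread('pics/t10.png')[210:270,415:475]; cv2.imwrite('pics/t10z.png',cv2.resize(a,None,fx=10,fy=10,interpolation=cv2.INTER_CUBIC))
def zz(p): u=proj('top',C(p))[0]; return ((u-[415,210]+.45)*10).round(0)
for l in (.3,.5,.7,.9):print(l,[zz((-90-62*np.sin(l)-12*np.cos(l),y,75-62*np.cos(l)+12*np.sin(l))) for y in(12,-12)])
```

```text
0.3 [array([181., 274.]), array([253., 286.])]
0.5 [array([184., 305.]), array([257., 316.])]
0.7 [array([191., 330.]), array([264., 342.])]
0.9 [array([199., 350.]), array([273., 362.])]
```

View pics/t10z.png

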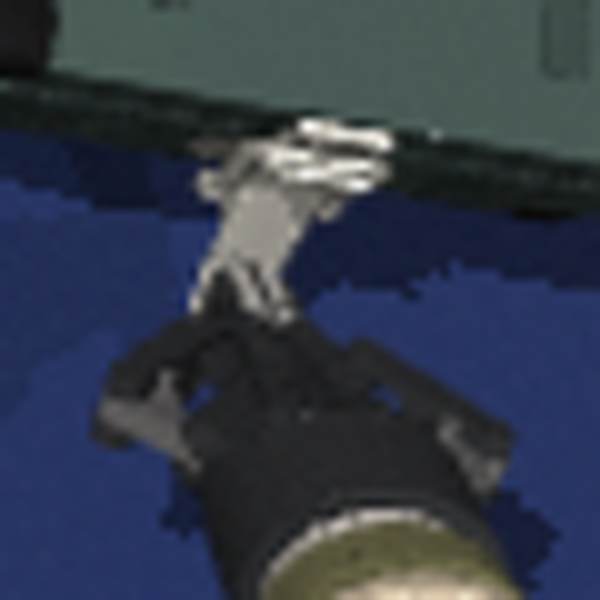

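{"fn": "carry_out", "kwargs": {
  "motion": [
    {"jaw":-1,"tx":0,"ty":0,"tz":0.38,"wx":0,"wy":0,"wz":0}
  ]
}}

```text
clock: 12.98
tcp_pos: [0.3383, -0.3131, 0.1787]
orientation: [0.024, 0.951, -0.075, 0.301]
wrist_force: [-1.9, 1.1, 3.2]
finger_gap: 0.0
```

{"fn": "carry_out", "kwargs": {
  "motion": [
    {"jaw":-1,"tx":0,"ty":0,"tz":0,"wx":0,"wy":0,"wz":0}
  ]
}}

```text
clock: 13.1
tcp_pos: [0.3382, -0.3132, 0.1783]
orientation: [0.024, 0.951, -0.075, 0.3]
wrist_force: [0.6, -0.5, -0.0]
finger_gap: 0.0001
```

{"fn": "carry_out", "kwargs": {
  "motion": [
    {"jaw":-1,"tx":0.1,"ty":0,"tz":0.39,"wx":0,"wy":0,"wz":0}
  ]
}}

```text
clock: 13.22
tcp_pos: [0.3411, -0.3137, 0.1759]
orientation: [0.024, 0.951, -0.075, 0.3]
wrist_force: [-1.2, 1.1, 1.7]
finger_gap: -0.0001
```

Run:
```python
from p import *
show()
a=snap('top','t11')[210:270,415:475]; cv2.imwrite('pics/t11z.png',cv2.resize(a,None,fx=10,fy=10,interpolation=cv2.INTER_CUBIC))
```

```text
t 13.22 tip case [-117.    -0.4   34.2] z [ 0.567 -0.091 -0.819] F [-1.2  1.1  1.7] q [-1.04  0.19 -0.89  0.07  0.46  2.36]
```

View pics/t11z.png

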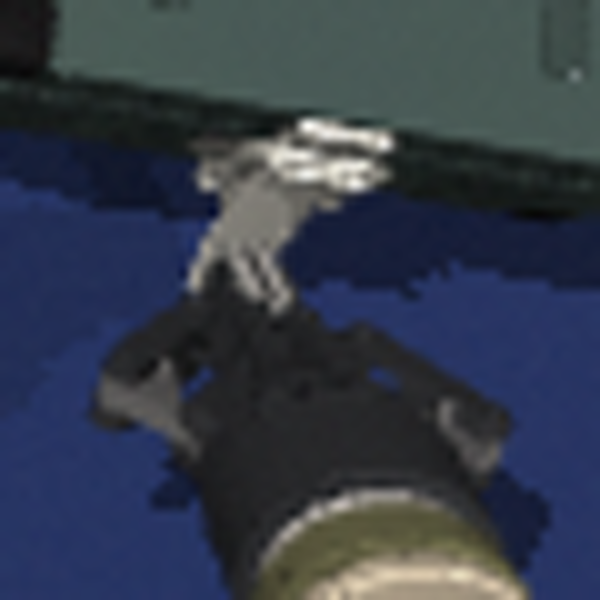

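Run:
```python
from p import *
x0,y0,f=430,215,22
a=cv2.imread('pics/t11.png')[y0:y0+24,x0:x0+32]; b=cv2.resize(a,None,fx=f,fy=f,interpolation=cv2.INTER_CUBIC)
def zz(p): u=proj('top',C(p))[0]; return tuple(int(v) for v in ((u-[x0,y0]+.5)*f))
for p,c in [((-89,19,104),(0,0,255)),((-89,-19,104),(0,0,255)),((-99,19,104),(0,255,255)),((-99,-19,104),(0,255,255)),((-95,12,111),(0,255,0)),((-95,-12,111),(0,255,0)),((-84,12,120),(255,0,255)),((-84,-12,120),(255,0,255))]:
    cv2.circle(b,zz(p),4,c,-1)
cv2.imwrite('pics/t11a.png',b)
```

```text
(no output)
```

View pics/t11a.png

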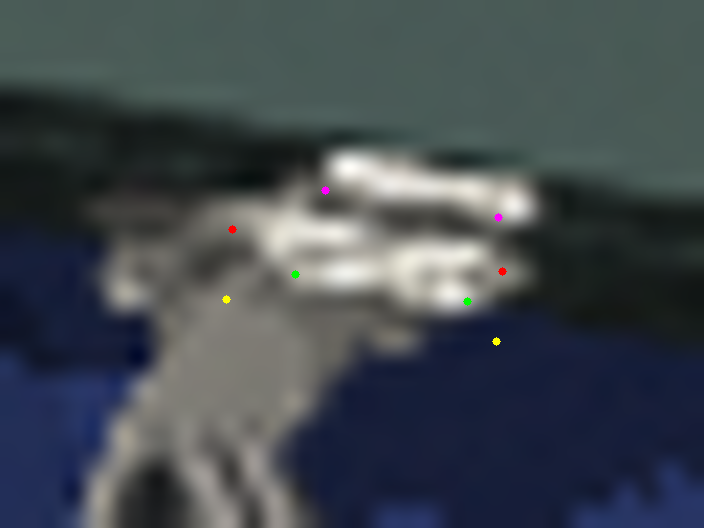

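{"fn": "carry_out", "kwargs": {
  "motion": [
    {"jaw":-1,"tx":0.15,"ty":0,"tz":0.38,"wx":0,"wy":0,"wz":0},
    {"jaw":-1,"tx":0.18,"ty":0,"tz":0.38,"wx":0,"wy":0,"wz":0}
  ]
}}

```text
clock: 13.52
tcp_pos: [0.3481, -0.3147, 0.1711]
orientation: [0.024, 0.951, -0.075, 0.3]
wrist_force: [0.6, -0.6, -0.3]
finger_gap: 0.0
```

{"fn": "carry_out", "kwargs": {
  "motion": [
    {"jaw":-1,"tx":0.22,"ty":0,"tz":0.37,"wx":0,"wy":0,"wz":0}
  ]
}}

```text
clock: 13.65
tcp_pos: [0.352, -0.3152, 0.1692]
orientation: [0.024, 0.951, -0.075, 0.3]
wrist_force: [0.1, 0.1, -0.5]
finger_gap: -0.0005
```

Run:
```python
from p import *
show()
a=snap('top','t12')[210:270,415:475]; cv2.imwrite('pics/t12z.png',cv2.resize(a,None,fx=10,fy=10,interpolation=cv2.INTER_CUBIC))
```

```text
t 13.65 tip case [-106.2   -0.    27.5] z [ 0.566 -0.09  -0.819] F [ 0.1  0.1 -0.5] q [-1.02  0.22 -0.88  0.05  0.45  2.38]
```

View pics/t12z.png

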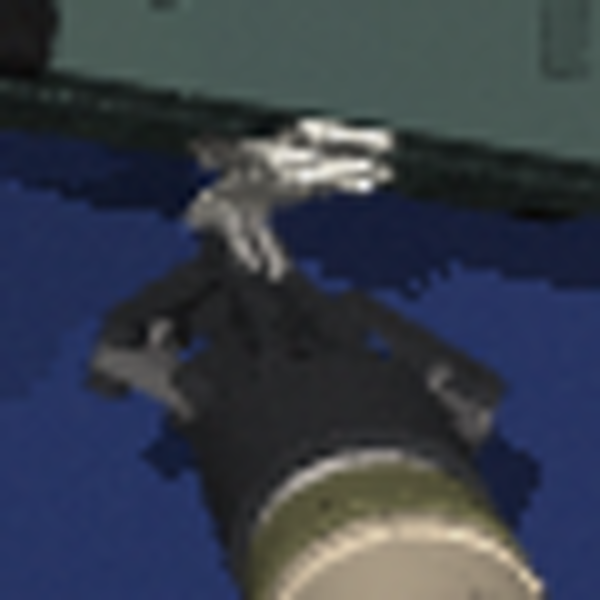

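{"fn": "carry_out", "kwargs": {
  "motion": [
    {"jaw":-1,"tx":0.33,"ty":0,"tz":0.23,"wx":0,"wy":0,"wz":0},
    {"jaw":-1,"tx":0,"ty":0,"tz":0,"wx":0,"wy":0,"wz":0}
  ]
}}

```text
clock: 13.95
tcp_pos: [0.356, -0.3159, 0.1695]
orientation: [0.024, 0.951, -0.075, 0.3]
wrist_force: [-0.2, -0.2, 0.4]
finger_gap: 0.0004
```

{"fn": "carry_out", "kwargs": {
  "motion": [
    {"jaw":-1,"tx":0.33,"ty":0,"tz":0.23,"wx":0,"wy":0,"wz":0},
    {"jaw":-1,"tx":0,"ty":0,"tz":0,"wx":0,"wy":0,"wz":0}
  ]
}}

```text
clock: 14.2
tcp_pos: [0.3578, -0.3157, 0.1687]
orientation: [0.024, 0.951, -0.077, 0.297]
wrist_force: [-16.9, 1.6, 8.9]
finger_gap: -0.0004
```

Run:
```python
from p import *
show()
```

```text
t 14.2 tip case [-1.012e+02  1.000e-01  2.640e+01] z [ 0.561 -0.091 -0.822] F [-16.9   1.6   8.9] q [-1.01  0.22 -0.87  0.05  0.44  2.39]
```

{"fn": "carry_out", "kwargs": {
  "motion": [
    {"jaw":-1,"tx":-1.6,"ty":0,"tz":-1.1,"wx":0,"wy":0,"wz":0},
    {"jaw":-1,"tx":-2.4,"ty":0,"tz":-1.7,"wx":0,"wy":0,"wz":0},
    {"jaw":-1,"tx":1.7,"ty":1,"tz":-2.5,"wx":0,"wy":-5,"wz":0},
    {"jaw":-1,"tx":1.7,"ty":2,"tz":-2.5,"wx":0,"wy":-5,"wz":0},
    {"jaw":-1,"tx":1.5,"ty":3,"tz":-3,"wx":0,"wy":-5,"wz":0},
    {"jaw":-1,"tx":1,"ty":4,"tz":-3,"wx":0,"wy":-5,"wz":0},
    {"jaw":-1,"tx":1,"ty":4,"tz":-3,"wx":0,"wy":-5,"wz":0},
    {"jaw":-1,"tx":1,"ty":4,"tz":-3,"wx":0,"wy":-5,"wz":0},
    {"jaw":-1,"tx":1,"ty":4,"tz":-3,"wx":0,"wy":-5,"wz":0},
    {"jaw":-1,"tx":0,"ty":4,"tz":0,"wx":0,"wy":0,"wz":0},
    {"jaw":-1,"tx":0,"ty":0,"tz":0,"wx":0,"wy":0,"wz":0}
  ]
}}

```text
clock: 15.58
tcp_pos: [0.285, -0.5705, 0.3877]
orientation: [0.0, 0.997, -0.08, 0.0]
wrist_force: [0.3, 0.7, -0.5]
finger_gap: -0.0005
```

Run:
```python
from p import *
show()
a=snap('top','t13')[150:270,390:510]; cv2.imwrite('pics/t13z.png',cv2.resize(a,None,fx=5,fy=5,interpolation=cv2.INTER_CUBIC))
a=snap('scene','s13')[130:250,350:500];cv2.imwrite('pics/s13z.png',cv2.resize(a,None,fx=5,fy=5,interpolation=cv2.INTER_CUBIC))
```

```text
t 15.57 tip case [-231.  -262.8  214.7] z [ 0. -0. -1.] F [ 0.3  0.7 -0.5] q [-1.23  0.44  0.19  1.32  0.    2.07]
```

View pics/t13z.png

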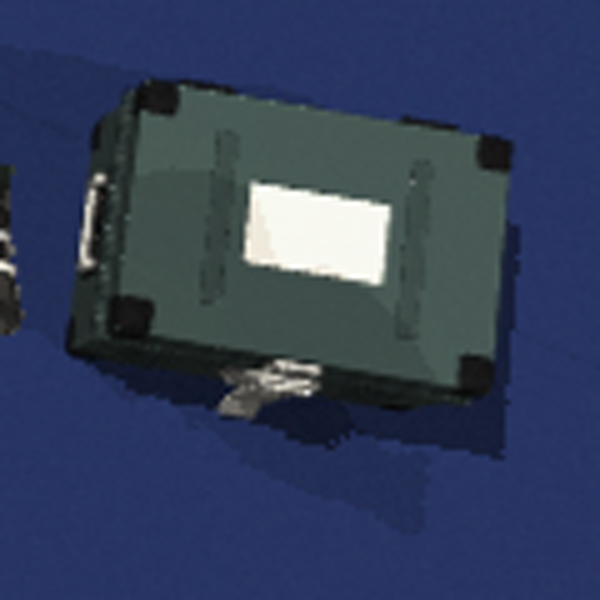

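View pics/s13z.png

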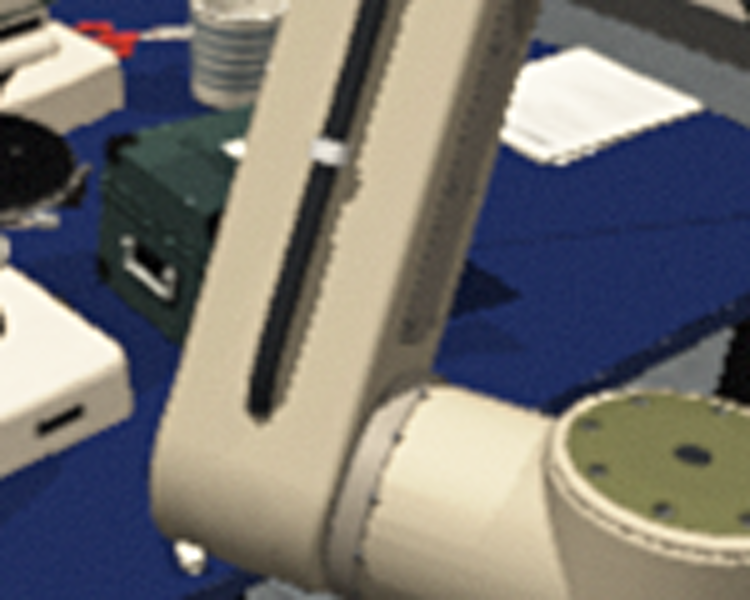

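Run:
```python
from p import *
x0,y0,f=425,215,20
a=cv2.imread('pics/t13.png')[y0:y0+25,x0:x0+35]; b=cv2.resize(a,None,fx=f,fy=f,interpolation=cv2.INTER_CUBIC)
def zz(p): u=proj('top',C(p))[0]; return tuple(int(v) for v in ((u-[x0,y0]+.5)*f))
for l,c in ((0,(0,0,255)),(.2,(0,255,255)),(.4,(0,255,0))):
    for y in(12,-12):
        cv2.circle(b,zz((-90-62*np.sin(l)-12*np.cos(l),y,75-62*np.cos(l)+12*np.sin(l))),4,c,-1)
for y in(19,-19): cv2.circle(b,zz((-89,y,104)),4,(255,0,255),-1)
cv2.imwrite('pics/t13a.png',b)
```

```text
(no output)
```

View pics/t13a.png

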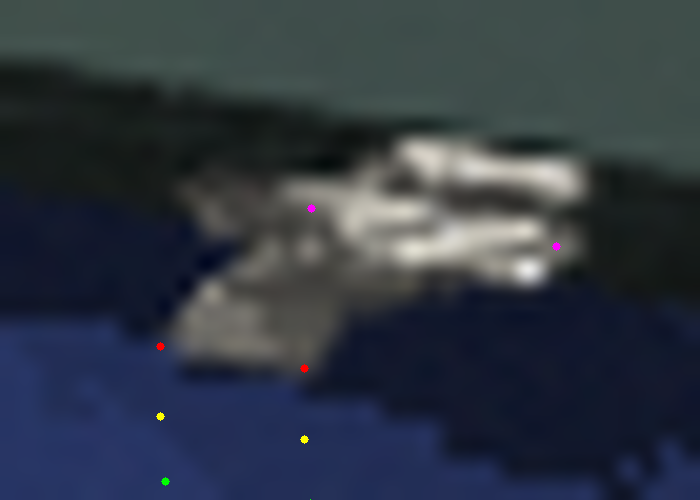

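{"fn": "carry_out", "kwargs": {
  "motion": [
    {"jaw":-1,"tx":3,"ty":-4.4,"tz":0,"wx":0,"wy":0,"wz":0},
    {"jaw":-1,"tx":3,"ty":-4.4,"tz":0,"wx":0,"wy":0,"wz":0},
    {"jaw":-1,"tx":3,"ty":-4.4,"tz":0,"wx":0,"wy":0,"wz":0},
    {"jaw":-1,"tx":3,"ty":-4.4,"tz":0,"wx":0,"wy":0,"wz":0},
    {"jaw":-1,"tx":3,"ty":-4.4,"tz":0,"wx":0,"wy":0,"wz":0},
    {"jaw":-1,"tx":3,"ty":-4.4,"tz":0,"wx":0,"wy":0,"wz":0},
    {"jaw":-1,"tx":0,"ty":0,"tz":3,"wx":0,"wy":0,"wz":0},
    {"jaw":-1,"tx":0,"ty":0,"tz":3,"wx":0,"wy":0,"wz":0},
    {"jaw":-1,"tx":0,"ty":0,"tz":1.5,"wx":0,"wy":0,"wz":0},
    {"jaw":-1,"tx":0,"ty":0,"tz":0,"wx":0,"wy":0,"wz":0}
  ]
}}

```text
clock: 16.92
tcp_pos: [0.5047, -0.3349, 0.3128]
orientation: [-0.001, 0.997, -0.079, -0.001]
wrist_force: [0.9, -0.6, -0.6]
finger_gap: 0.0
```

Run:
```python
from p import *
show()
snap('scene','s14');print(proj('scene',[C((-90,0,75)),C((-89,0,104)),C((-80,-115,130))]))
```

```text
t 16.93 tip case [-51.8   4.9 139.8] z [-0.002  0.002 -1.   ] F [ 0.9 -0.6 -0.6] q [-0.72  0.41 -0.04  1.12  0.    2.58]
[[419.26362793 182.63443846]
 [420.15345103 175.87650841]
 [442.98633684 162.22594294]]
```

View pics/s14.png

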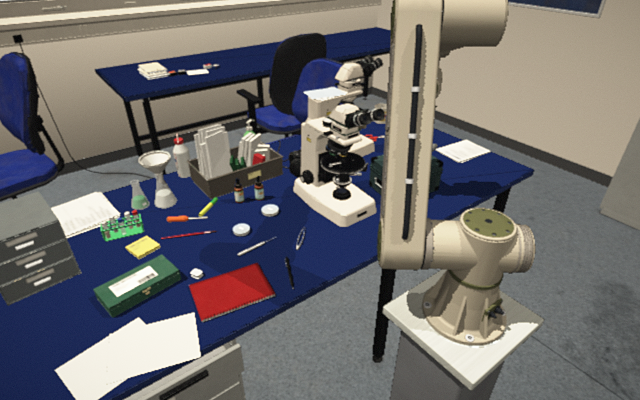

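Latch (about 419,180) is hidden by the upper arm here, so I'll check the lid height by a light touch.

{"fn": "carry_out", "kwargs": {
  "motion": [
    {"jaw":-1,"tx":0,"ty":0,"tz":0.4,"wx":0,"wy":0,"wz":0},
    {"jaw":-1,"tx":0,"ty":0,"tz":0.2,"wx":0,"wy":0,"wz":0},
    {"jaw":-1,"tx":0,"ty":0,"tz":0,"wx":0,"wy":0,"wz":0}
  ]
}}

```text
clock: 17.35
tcp_pos: [0.5054, -0.3359, 0.3079]
orientation: [0.0, 0.997, -0.079, 0.0]
wrist_force: [-1.0, -0.7, -0.9]
finger_gap: 0.0002
```

{"fn": "carry_out", "kwargs": {
  "motion": [
    {"jaw":-1,"tx":0,"ty":0,"tz":0.1,"wx":0,"wy":0,"wz":0},
    {"jaw":-1,"tx":0,"ty":0,"tz":0,"wx":0,"wy":0,"wz":0}
  ]
}}

```text
clock: 17.6
tcp_pos: [0.5054, -0.3358, 0.3066]
orientation: [0.0, 0.997, -0.079, -0.0]
wrist_force: [-0.1, -0.1, 0.1]
finger_gap: -0.0003
```

{"fn": "carry_out", "kwargs": {
  "motion": [
    {"jaw":-1,"tx":0,"ty":0,"tz":0.1,"wx":0,"wy":0,"wz":0},
    {"jaw":-1,"tx":0,"ty":0,"tz":0,"wx":0,"wy":0,"wz":0}
  ]
}}

```text
clock: 17.85
tcp_pos: [0.5054, -0.3357, 0.3055]
orientation: [-0.0, 0.997, -0.079, -0.0]
wrist_force: [-0.4, 0.2, 0.7]
finger_gap: 0.0002
```

Run:
```python
from p import *
show()
```

```text
t 17.85 tip case [-50.7   3.9 132.5] z [-0.  0. -1.] F [-0.4  0.2  0.7] q [-0.72  0.42 -0.05  1.11 -0.    2.58]
```

{"fn": "carry_out", "kwargs": {
  "motion": [
    {"jaw":-1,"tx":0,"ty":0,"tz":0.1,"wx":0,"wy":0,"wz":0},
    {"jaw":-1,"tx":0,"ty":0,"tz":0,"wx":0,"wy":0,"wz":0}
  ]
}}

```text
clock: 18.1
tcp_pos: [0.5054, -0.3357, 0.3046]
orientation: [0.0, 0.997, -0.079, 0.0]
wrist_force: [-0.1, -0.1, 0.5]
finger_gap: -0.0003
```

{"fn": "carry_out", "kwargs": {
  "motion": [
    {"jaw":-1,"tx":0,"ty":0,"tz":0.08,"wx":0,"wy":0,"wz":0},
    {"jaw":-1,"tx":0,"ty":0,"tz":0,"wx":0,"wy":0,"wz":0}
  ]
}}

```text
clock: 18.35
tcp_pos: [0.5054, -0.3357, 0.3044]
orientation: [0.0, 0.997, -0.079, 0.0]
wrist_force: [-0.6, 1.2, 5.2]
finger_gap: -0.0003
```

{"fn": "carry_out", "kwargs": {
  "motion": [
    {"jaw":-1,"tx":0,"ty":0,"tz":-3,"wx":0,"wy":0,"wz":0},
    {"jaw":-1,"tx":0,"ty":0,"tz":-4,"wx":0,"wy":0,"wz":0},
    {"jaw":-1,"tx":0,"ty":4,"tz":-2,"wx":0,"wy":0,"wz":0},
    {"jaw":-1,"tx":0,"ty":4,"tz":0,"wx":0,"wy":0,"wz":0},
    {"jaw":-1,"tx":0,"ty":4,"tz":0,"wx":0,"wy":0,"wz":0},
    {"jaw":-1,"tx":0,"ty":4,"tz":0,"wx":0,"wy":0,"wz":0},
    {"jaw":-1,"tx":0,"ty":2,"tz":0,"wx":0,"wy":0,"wz":0},
    {"jaw":-1,"tx":0,"ty":0,"tz":0,"wx":0,"wy":0,"wz":0},
    {"jaw":-1,"tx":0,"ty":0,"tz":0,"wx":0,"wy":0,"wz":0}
  ]
}}

```text
clock: 19.48
tcp_pos: [0.4772, -0.5128, 0.3936]
orientation: [-0.0, 0.997, -0.079, -0.0]
wrist_force: [-0.5, -0.6, -0.7]
finger_gap: -0.0003
```

Run:
```python
from p import *
show(); b=snap('top','t15'); a=cv2.imread('pics/t13.png')
print(cv2.absdiff(a,b)[215:240,425:460].mean()); cv2.imwrite('pics/t15z.png',cv2.resize(b[150:270,390:510],None,fx=5,fy=5,interpolation=cv2.INTER_CUBIC))
```

```text
t 19.48 tip case [ -50.5 -175.2  220.6] z [-0.     0.001 -1.   ] F [-0.5 -0.6 -0.7] q [-0.94  0.58  0.43  1.42  0.    2.36]
11.033142857142858
```

View pics/t15z.png

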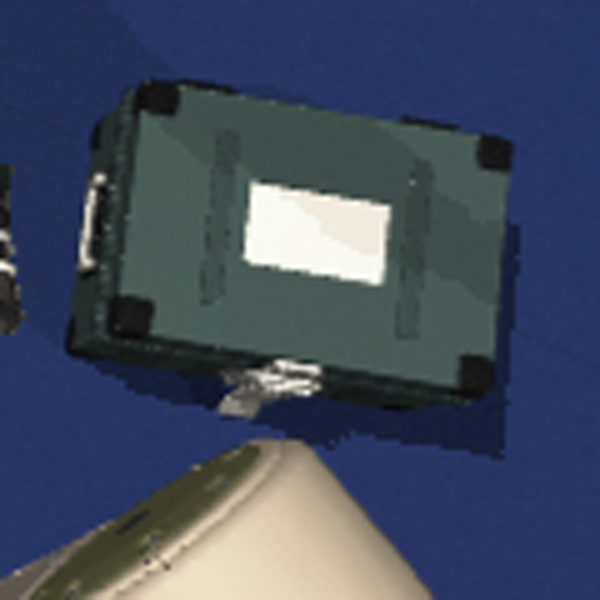

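View pics/t15.png

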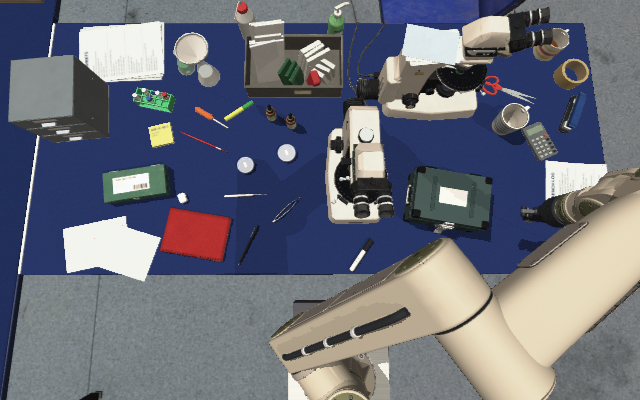

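The top view shows the case shut. The lever hangs home at about zoom (238,405), the loop is in the keeper at about (280,378), and the bystanders have not moved.

```bash
python3 -c "
from workcell import env
print(env.hand_in())"
```

```text
the job is handed in; nothing more can be done
None
```

I shut the lid onto its seal and tipped the wire loop onto the keeper. I then pushed the latch lever down over centre and pressed it against the case front with about 19 N. The job was handed in at about 19.5 s, with the arm clear and touching nothing.

**Last checks that agreed:**
- **Lever:** in the top view its end lies where the fully shut angle predicts.
- **Loop:** its bar sits at the keeper seat, behind the lip.
- **Lid:** a light touch of about 5 N met it 1.5 to 2 mm lower than when it only rested on the seal. That fits the clamped angle of about 0.005 rad.
- **Bystanders:** the top view shows them where they were.

**Checks that failed or disagreed:**
- **Draw force:** the wrist force while drawing the lever stayed at only 2 to 4 N, below the 5 to 8 N expected.
- **Second view:** the scene camera never saw the latch, because the upper arm hid it. Confirmation therefore rests on the top view and the touch test.

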